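# Square up battery blocks in a turnbuckle jig

### The job

Lift the steel setting bar off the jig and lay it in the shallow steel tray, and lay every battery block flat in the jig, one to a bay, lengthways along the bay. Then turn the turnbuckle's spoked sleeve until it comes to its stop and both jaws are fully drawn in on the blocks. After that, turn the cure counter's knob back to its zero stop, and leave the glue bottle, the multimeter and the screwdriver where they are.

Things in the scene. Friction and masses are not known exactly. Their poses are not given: they have to be found in the camera images.
- jig: fixed squaring jig: grey base plate 190 (x) x 370 (y) x 12 mm, origin at its underside, midway between the four bays. x is the way the jaws slide (away from the robot), y runs along the row of bays. Two steel jaws, bars 16 mm thick with tops at z = 32.5 mm, lie across the bays' ends. Each carries at y = -204 mm a lug (26 mm wide, top at 66 mm) holding a threaded end of the turnbuckle
- bay0 (a point): centre of the floor of a bay of the jig, at jig (0, -84, 12) mm. A bay is 32 mm wide in y, runs along jig x, and lies between low white ribs (24 mm wide, 60 mm long in x, tops 5 mm above the floor). One block per bay; with fewer blocks any bays stay empty
- bay1 (a point): centre of the floor of a bay of the jig, at jig (0, -28, 12) mm. A bay is 32 mm wide in y, runs along jig x, and lies between low white ribs (24 mm wide, 60 mm long in x, tops 5 mm above the floor). One block per bay; with fewer blocks any bays stay empty
- bay2 (a point): centre of the floor of a bay of the jig, at jig (0, 28, 12) mm. A bay is 32 mm wide in y, runs along jig x, and lies between low white ribs (24 mm wide, 60 mm long in x, tops 5 mm above the floor). One block per bay; with fewer blocks any bays stay empty
- bay3 (a point): centre of the floor of a bay of the jig, at jig (0, 84, 12) mm. A bay is 32 mm wide in y, runs along jig x, and lies between low white ribs (24 mm wide, 60 mm long in x, tops 5 mm above the floor). One block per bay; with fewer blocks any bays stay empty
- near_jaw (a joint): travel of the jaw on the robot's side (m), 0 open, about 0.018 fully drawn in. Its inner face is at jig x = -55 mm + travel. Geared to the sleeve
- far_jaw (a joint): travel of the other jaw (m), 0 open, about 0.018 fully drawn in. Its inner face is at jig x = +55 mm - travel. Geared to the sleeve; fully in, the jaws stand 74 mm apart and the blocks have about 2 mm to spare at each end
- sleeve (a joint): angle of the turnbuckle's middle body (rad), range 0 to 9.0 with a hard stop at 9.0 (drawn in); starts between 0 and 1.2. Each rad draws both jaws in by 2 mm. Positive turns the sleeve's top towards the jig's -y, away from the bays. Needs about 0.06 N m (2 to 8 N at a spoke); stays where left
- sleeve_mid (a point): centre of the turnbuckle sleeve, at jig (0, -204, 52) mm. The sleeve is a brass cylinder, radius 12 mm (16 mm collar in the middle), 56 mm long, level along the jig's x. Four steel spokes, 8 mm thick, stand out radially from its middle, at right angles to each other, their tips 38 mm from the axis; at sleeve angle 0 one points straight up. A spoke can be pushed by a fingertip from above
- bar: steel setting bar, 110 (its x) x 18 x 20 mm tall, 200 g, origin at the centre of its underside. Starts lying across the ribs of the jig, roughly along the jig's y
- tray: fixed shallow steel tray, 170 (x) x 100 (y) x 14 mm high, walls and floor 4 mm, origin at the centre of its underside, on the robot's right
- reset_knob (a joint): reading of the cure counter's knob (rad): 0 at its zero stop, grows turning clockwise seen from above, up to 4.4; starts between 1.3 and 3.4. Turn it counter-clockwise to come back to the stop at zero. Friction 0.03 N m
- reset_knob_grip (a point): on the knob's vertical axis at grip height (about 61 mm above the table). The grip is a black upright bar 42 x 14 mm, 32 mm tall, reaching 7 mm above this point, with a white line on one end; its x axis lies along the 42 mm length and turns with the knob. At reading 0 the white line (the -x end) points at the long tick of the dial. It stands on a grey housing 100 x 100 x 24 mm, fixed
- cell0: a battery block: plain black slab, 70 long (its x axis) x 26 wide (y) x 28 mm tall, about 110 g, a small white label on top and pale ends; origin at the centre of its underside. Starts on the blue mat at the robot's left. May be absent
- cell1: a battery block: plain black slab, 70 long (its x axis) x 26 wide (y) x 28 mm tall, about 110 g, a small white label on top and pale ends; origin at the centre of its underside. Starts on the blue mat at the robot's left. May be absent
- cell2: a battery block: plain black slab, 70 long (its x axis) x 26 wide (y) x 28 mm tall, about 110 g, a small white label on top and pale ends; origin at the centre of its underside. Starts on the blue mat at the robot's left. May be absent
- cell3: a battery block: plain black slab, 70 long (its x axis) x 26 wide (y) x 28 mm tall, about 110 g, a small white label on top and pale ends; origin at the centre of its underside. Starts on the blue mat at the robot's left. May be absent
- cell0_mid (a point): middle of that battery block, 14 mm above its underside
- cell1_mid (a point): middle of that battery block, 14 mm above its underside
- cell2_mid (a point): middle of that battery block, 14 mm above its underside
- cell3_mid (a point): middle of that battery block, 14 mm above its underside
- glue: bystander: white glue bottle, 52 mm across, 130 mm tall, beyond the left part of the jig
- meter: bystander: orange multimeter lying flat, 150 x 75 x 34 mm, beyond the right part of the jig
- driver: bystander: small screwdriver, 150 mm long, lying beyond the jig
Not all that is in view belongs to the job. What is shaped like the cell1 but green or orange is not meant.

How it is judged:
By the outcome, as a careful person would: the job done as asked, in the order asked, and still so for the second after the job is handed in, with the robot touching nothing.
Of cell0, cell1, cell2, cell3 only 2 to 4 are there at a start; the rules pass over those that are not, and their reading is None.
At some moment in a run one of cell0, cell1, cell2, cell3 may be knocked a few centimetres aside while the robot is not near it.
Once in a run the grip may slacken for a moment while it holds something.
It also fails if it takes over 210 s, if anything falls off the work surface, if the arm or the gripper's body presses on something with over 40 N, if the wrist force passes 120 N, or if a joint passes its speed limit or range.

### The arm

A 7-joint arm with a two-finger parallel gripper is mounted at the origin on the work surface. World frame = base frame: x ahead of the robot, y to its left, z up, the work surface at z = 0. Lengths are in mm, angles in rad, forces in N, time in s.
With the tool pointing down it reaches from about 350 to 900 mm from the base axis. Payload 8.1 kg.
Tool frame: the origin (TCP) lies midway between the tips of the shut fingers; the grasp point (between the pads) lies arm.grip_depth behind it (arm.grip_depth is the distance from the TCP to the grasp point, in mm); x points along the fingers, z is the direction in which the jaws open and shut, and the axes are right-handed (so a half turn about x gives the same grasp; the last joint's range is limited). The gripper opens to 92 mm and grips with 3 to 60 N. Pads are 19 mm wide; open, the fingers measure 130 mm over their backs; the gripper's body (75 mm by 190 mm) begins 47 mm behind the grasp point.
Start: joints at [-1.354, 0.434, 0.025, 1.573, -0.012, 1.134, -0.075], TCP at [196.513, 593.316, 226.742] pointing down, gripper open.
Joint ranges: [-2.62, 2.62], [-0.44, 2.09], [-1.27, 1.32], [0.08, 2.57], [-1.32, 4.46], [0.12, 2], [-2.74, 2.74]. Speed limits (rad/s): [2.22, 2.22, 3.01, 3.01, 3.14, 3.14, 3.14].

### API

Orientations are given as a rotation vector (axis times angle).
In Python, from cell import arm gives the robot as it stands.
- The arm moves only by the tool play_rows, never from a script. Its argument "deltas" is a list of rows, each an object with "delta_pos": the shift along the tool's x, y, z in m, a list of three; "spin": the turn about the tool's x in rad. A call has 1 to 12 rows; each row shifts and turns the pose as measured when the row begins, along the tool's axes as they then stand; what a row does not reach is not made up. A row lasts 1/12 s, in which the tool goes at most 41.7 mm and 7.16 degrees, less where a joint would pass 70% of its speed; a pose out of reach is approached as far as the arm can. A call with a gripper value outside its range is refused whole. "fingers" is the closure, from 0 (fully open) to 1 (shut), set as the call begins (left out, the last holds). The fingers move at their own pace and stop on an object; "grip_force" is the grip in N (left out, the last holds). Time passes only in rows, so rows that do not move let the fingers close. It gives the time, the measured TCP pose, the force and the opening at its end, in the units of the state.
- arm.sense(): the state, without advancing time (a new reading comes with each control period).
- arm.camera(name): name is "scene" or "side" or "wrist"; returns a dict with "pixels" (420x560x3 uint8, red, green, blue), "z_map" (420x560 float32, mm along the optical axis (not along the pixel's ray), 0 where there is no reading), "camera_matrix" (3x3 intrinsics, pixels), "R" (3x3) and "t" (3): a world point X has camera coordinates R X + t. Camera axes: x right, y down, z forward; pixel columns grow to the right and rows downward; lengths in mm; the calibration is good to about 2 mm. A picture is of the moment at which its call begins.
- arm.sign_off(): hands the job in, once; it reports no verdict.
Trained networks look in a picture, given as the dict that the camera call returned (one of the last four; its "shot" number tells which), for a name from the list of things; names that differ only in an ending like _2 or _b are one class to them, and where a whole thing is asked for, a point or a joint stands for the part that bears it (a point fixed in the world has none). Each returns a list of dicts, best first, with "p" (0 to 1); they miss things now and then, are a little off and sometimes report something else, mostly with a low value. They report only what shows in the picture. A call takes as long as a camera call. They do not tell look-alikes from the thing itself.
- arm.masks_of(query, picture): "pixels" (420x560 bool, what is visible of it) and "uv" ([column, row] in pixels, amid what is visible of it).
The state is a dict: "time_s": time; "q": joint angles; "qvel": joint speeds; "effort": joint torques, N m; "tool_pos": TCP position; "tcp_rot": TCP orientation; "ft_force": force on the tool from outside, world axes, zero at the start; "ft_torque": the same for the moment, N m; "grip_width": opening from 0.0 (shut) to 1.0 (fully open).
Only numpy, scipy, OpenCV 4.12 (cv2) and the standard library are available. Lean on these libraries where they do the work, as an engineer would, in place of code of your own. Each camera call takes 0.05 s, during which the arm holds its last target. There are 200 camera calls.

## Working session

There is one attempt and no reset: what is moved stays moved. The work goes in short steps, Python scripts to look and compute and a tool call to move; the robot and the scene stay as the last step left them, time stands still between calls to the robot, and variables do not carry over. Pictures are saved under pics/ and viewed, about 12 in all and at most 16, crops included, and the job is handed in when it is done.

Besides the shell and the picture viewer there is one more tool, called after "Request:" by a JSON object that holds its "name" and its "arguments". play_rows: Moves the arm, as the interface text tells. Its arguments: {"type":"object","properties":{"deltas":{"type":"array"},"fingers":{"type":"number"},"grip_force":{"type":"number"}},"required":["deltas"]}

```bash
ls; mkdir -p pics
cat > h.py <<'E'
import numpy as np, cv2
from cell import arm
from scipy.spatial.transform import Rotation as Ro
def world(p,uv=None,mask=None):
    K,R,t=p["camera_matrix"],p["R"],p["t"]; z=p["z_map"]
    if mask is None: v,u=np.mgrid[0:420,0:560]
    else: v,u=np.nonzero(mask)
    zz=z[v,u]; c=np.stack([(u-K[0,2])/K[0,0]*zz,(v-K[1,2])/K[1,1]*zz,zz],-1)
    return (c-t)@R   # R^T (c-t)
def save(p,name,crop=None,s=1):
    im=p["pixels"][:,:,::-1]
    if crop: im=im[crop[1]:crop[3],crop[0]:crop[2]]
    cv2.imwrite("pics/"+name,cv2.resize(im,None,fx=s,fy=s,interpolation=cv2.INTER_CUBIC))
E
python3 - <<'E'
from h import *
s=arm.sense(); print(s, arm.grip_depth)
ps={n:arm.camera(n) for n in("scene","side","wrist")}
a=np.hstack([ps["scene"]["pixels"],ps["side"]["pixels"]]); 
for n in ps: save(ps[n],n+"0.png",s=1.42)
for n in ("scene","side"):
  for q in ["jig","bar","tray","reset_knob","cell0","sleeve","near_jaw","far_jaw","glue","meter","driver"]:
    for d in arm.masks_of(q,ps[n])[:6]:
      m=d["pixels"]&(ps[n]["z_map"]>0)
      w=world(ps[n],mask=m)
      print(n,q,round(d["p"],2),np.round(d["uv"]),m.sum(), np.round(np.median(w,0)) if len(w) else 0)
E
```

```text
pics
{'time_s': 0.0, 'q': array([-1.35360997,  0.43523949,  0.02496547,  1.57411436, -0.01161912,
        1.13400787, -0.07508617]), 'qvel': array([-0.00055601, -0.00130122, -0.00097413,  0.00102516, -0.00090456,
       -0.00033449, -0.00053792]), 'effort': array([-8.52232952e-04, -6.67831564e+01,  9.84518901e-01, -3.14477599e+01,
       -6.06882828e-02,  4.22964175e-02,  1.83741481e-04]), 'tool_pos': array([196.35702067, 592.79831531, 225.92796245]), 'tcp_rot': array([-0.97148187,  1.34497409,  0.96974003]), 'ft_force': array([-0.09374692,  0.67732122, -0.18518071]), 'ft_torque': array([ 0.01762065, -0.02493159, -0.00713463]), 'grip_width': 1.0017221772387639} 18.8
scene jig 0.89 [286. 218.] 9856 [542.  60.  12.]
scene bar 0.89 [297. 210.] 380 [529.  63.  35.]
scene bar 0.7 [292. 218.] 9731 [542.  61.  12.]
scene tray 0.57 [206. 137.] 1770 [ 550. -316.    3.]
scene tray 0.17 [297. 210.] 428 [529.  62.  34.]
scene reset_knob 0.32 [293. 217.] 9610 [542.  62.  12.]
scene cell0 0.97 [398. 230.] 469 [355. 243.  24.]
scene cell0 0.87 [467. 295.] 501 [361. 444.  25.]
scene cell0 0.81 [418.
[... 1206 characters left out ...]
 cell0 0.76 [243. 184.] 279 [536. 282.  22.]
side cell0 0.74 [190. 219.] 336 [347. 230.  24.]
side cell0 0.6 [162. 181.] 287 [353. 429.  23.]
side cell0 0.48 [244. 155.] 209 [643. 434.  22.]
side sleeve 0.75 [318. 260.] 360 [ 512. -113.   61.]
side near_jaw 0.94 [266. 251.] 1032 [462. -10.  33.]
side near_jaw 0.67 [338. 197.] 279 [740.  77.  19.]
side far_jaw 0.72 [313. 232.] 1005 [585. -20.  32.]
side glue 0.69 [275. 155.] 580 [678. 311.  63.]
side glue 0.41 [242. 185.] 296 [537. 282.  21.]
side meter 0.93 [393. 233.] 1572 [ 741. -129.   34.]
side meter 0.5 [319. 260.] 393 [ 513. -112.   60.]
side driver 0.83 [338. 196.] 263 [740.  73.  19.]
side driver 0.75 [232. 172.] 278 [552. 371.  21.]
```

View pics/scene0.png

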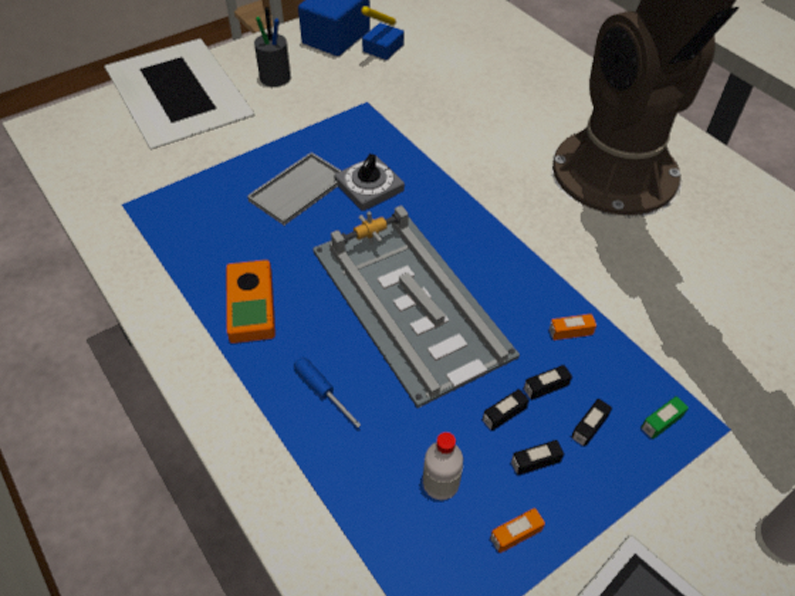

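View pics/side0.png

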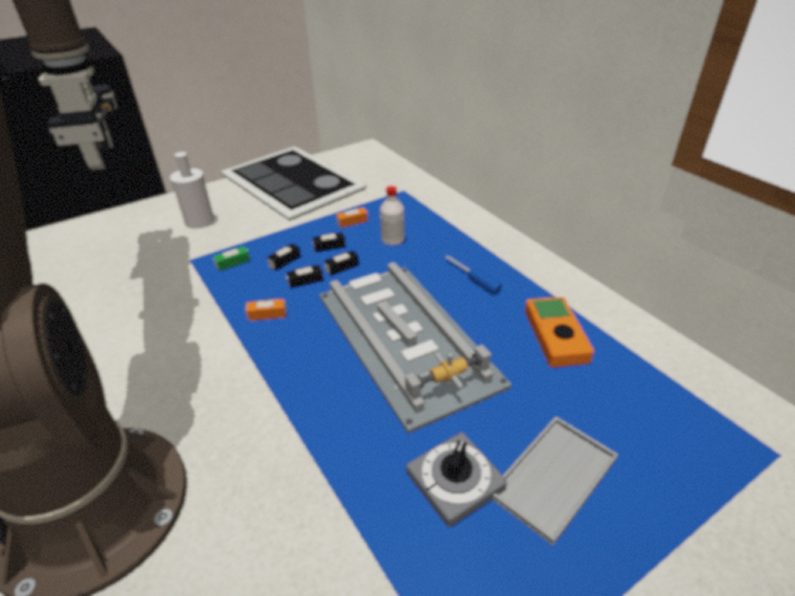

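```bash
cat >> h.py <<'E'
def rect(xy):
    (c,(w,h),a)=cv2.minAreaRect(xy.astype(np.float32))
    if w<h: w,h,a=h,w,a+90
    a=(a+90)%180-90
    return np.round([*c,w,h,a],1)   # long, short, angle of long axis deg
def cells(p,lo=22,hi=34):
    w=world(p); out=[]
    for d in arm.masks_of("cell0",p):
        m=d["pixels"]&(p["z_map"]>0)
        m=m&(w[...,2]>lo)&(w[...,2]<hi)
        if m.sum()<30: continue
        k=cv2.connectedComponentsWithStats(m.astype(np.uint8)); i=1+np.argmax(k[2][1:,4]); m=k[1]==i
        rgb=p["pixels"][d["pixels"]].astype(int); sat=np.median(rgb.max(1)-rgb.min(1))
        out.append((round(d["p"],2),np.round(d["uv"]),int(sat),rect(w[m][:,:2]),np.round(np.median(w[m],0),1)))
    return out
def st():
    s=arm.sense(); R=Ro.from_rotvec(s["tcp_rot"]).as_matrix()
    return s,R
E
python3 - <<'E'
from h import *
s,R=st(); print(R.round(3))
for n in("scene","wrist"):
    p=arm.camera(n); print(n,p["t"],(-p["R"].T@p["t"]).round())
    for c in cells(p): print(c)
    w=world(p);
    for q,lo,hi in(("jig",9,15),("bar",32,42),("near_jaw",28,36),("far_jaw",28,36),("tray",-2,20),("reset_knob",15,80),("sleeve",50,100)):
        for d in arm.masks_of(q,p)[:1]:
            m=d["pixels"]&(p["z_map"]>0)&(w[...,2]>lo)&(w[...,2]<hi)
            if m.sum()>20: print(q,d["p"],rect(w[m][:,:2]),np.median(w[m],0).round(1))
E
```

```text
[[ 0.    -0.949  0.314]
 [ 0.     0.314  0.949]
 [-1.     0.     0.   ]]
scene [ 429.01174626 -248.89229866 1465.64351004] [1005.  653.  979.]
(0.81, array([389., 268.]), 5, array([456.6, 294.7,  71. ,  27.7, -12.4]), array([457.5, 295.9,  26.4]))
(0.79, array([420., 299.]), 6, array([451.5, 384.6,  70.6,  26. ,  14.8]), array([453.9, 385.4,  26.4]))
(0.77, array([357., 290.]), 5, array([543.2, 294.9,  68.6,  26. ,   1. ]), array([544.2, 295.8,  26.3]))
(0.75, array([469., 292.]), 62, array([3.554e+02, 4.414e+02, 7.160e+01, 2.640e+01, 4.000e-01]), array([357.8, 442. ,  26.3]))
(0.73, array([403., 228.]), 94, array([351.8, 240.1,  67.9,  28.5, -26.2]), array([352.5, 240.5,  26.2]))
(0.72, array([362., 372.]), 101, array([649.9, 444.4,  70.3,  27.1,  -7.8]), array([651.5, 445.4,  26.5]))
(0.56, array([378., 325.]), 4, array([555.8, 380.9,  68.4,  26.9, -18. ]), array([558. , 381.3,  26.3]))
jig 0.89 [531.   37.3 371.2 191.   84. ] [544.5  69.6  11.2]
near_jaw 0.69 [470.6  61.9 332.   18.4  84.2] [473.4  88.3  30.9]
far_jaw 0.9 [594.9  40.7 347.9  17.6  84.4] [597.9  73.1  30.9]
tray 0.55 [ 546.3 -316.5  173.6  116.7   14.2] [ 549.9 -315.4    3. ]
reset_knob 0.59 [ 428.9 -251.5   68.4   44.   -86.6] [ 432.2 -232.7   44.6]
wrist [-625.23401985  -30.9609526   387.81842027] [134. 614. 383.]
(0.79, array([195., 319.]), 35, array([325.4, 442.9,  28.9,  16.2,  69. ]), array([325.8, 444.3,  25.9]))
```

View pics/wrist0.png

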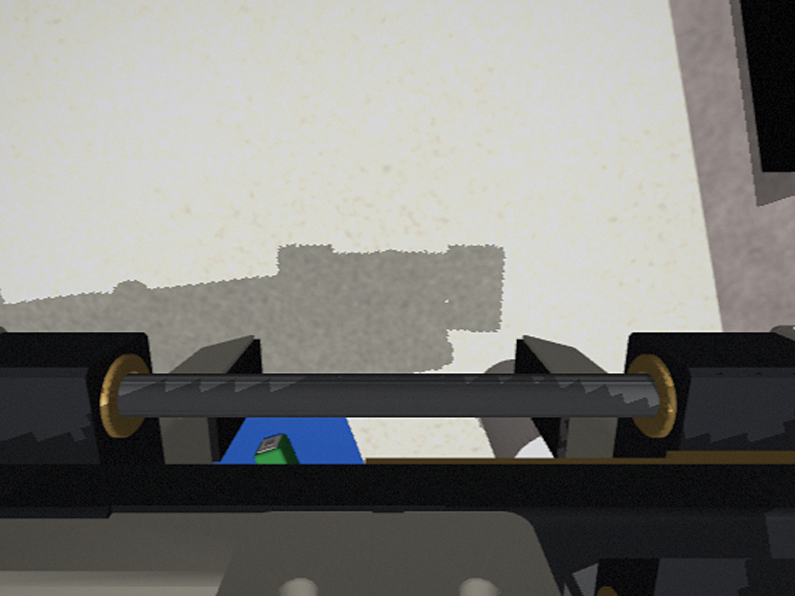

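```bash
cat >> h.py <<'E'
def plan(pos,yaw,spd=0.04,dw=0.12,extra=0,frm=None):
    """rows from current pose to TCP pos (mm), tz yaw deg"""
    s,R=st()
    P=s["tool_pos"] if frm is None else np.array(frm[0],float)
    y0=np.degrees(np.arctan2(R[1,2],R[0,2])) if frm is None else frm[1]
    dy=(yaw-y0+180)%360-180; d=np.array(pos,float)-P
    n=int(max(1,np.ceil(np.linalg.norm(d)/1000/spd),np.ceil(abs(np.radians(dy))/dw)))
    print(f"from {P.round(1)} yaw {y0:.1f} to {np.round(pos,1)} yaw {yaw}: n={n}")
    for i in range(n):
        a=np.radians(y0+dy*i/n); c,sn=np.cos(a),np.sin(a); e=d/n/1000
        # tx=(0,0,-1), tz=(c,sn,0), ty=(-sn,c,0)
        row=[-e[2],-sn*e[0]+c*e[1],c*e[0]+sn*e[1]]
        print('{"delta_pos":[%.3f,%.3f,%.3f],"spin":%.3f},'%(*row,-np.radians(dy)/n))
E
python3 - <<'E'
from h import *
def go(n,lst):
    p=arm.camera(n); w=world(p)
    for q,lo,hi in lst:
        for d in arm.masks_of(q,p)[:2]:
            m=d["pixels"]&(p["z_map"]>0)&(w[...,2]>lo)&(w[...,2]<hi)
            if m.sum()>20: print(n,q,round(d["p"],2),d["uv"].round() if hasattr(d["uv"],"round") else d["uv"],rect(w[m][:,:2]),np.median(w[m],0).round(1))
    return p,w
go("scene",[("bar",32,42)])
p,w=go("side",[("bar",32,42),("jig",9,15),("near_jaw",28,36),("far_jaw",28,36),("tray",-3,18),("reset_knob",15,34),("sleeve",50,100)])
for c in cells(p,18,34): print(c)
E
```

```text
scene bar 0.63 [295.9, 211.2] [525.   59.4 109.4  19.8  88.1] [525.6  62.3  35.2]
side bar 0.7 [282.1, 228.8] [521.9  53.  107.2  18.3  89.8] [521.4  48.3  37. ]
side jig 0.56 [290.5, 246.8] [529.9  33.5 371.8 191.2  84.2] [508.5 -14.2  12.3]
side near_jaw 0.63 [270.4, 255.0] [467.9  50.4 349.5  17.1  84.2] [466.   33.8  32.5]
side near_jaw 0.36 [241.1, 186.0] [ 5.380e+02  2.904e+02  6.590e+01  2.380e+01 -5.000e-01] [534.1 289.8  29. ]
side far_jaw 0.59 [315.9, 232.5] [592.3  35.2 346.8  17.1  84.1] [590.2  19.4  32.5]
side tray 0.83 [390.1, 338.7] [ 549.3 -310.   184.7  106.6   13.4] [ 540.2 -317.2    4.6]
side tray 0.74 [392.6, 232.9] [ 769.8 -103.6  181.5   96.3   63.5] [ 719.6 -164.2   10.1]
side sleeve 0.75 [293.6, 246.4] [ 513.9 -107.9  138.4   69.    13.8] [ 511.9 -111.9   61.1]
side sleeve 0.68 [317.3, 258.4] [ 515.  -107.8   53.9   51.9   40.4] [ 512.4 -112.9   61.3]
(0.82, array([215., 193.]), 9, array([454. , 291.8,  70.3,  28.5,  -9.5]), array([453.2, 286.7,  27.6]))
(0.8, array([230., 170.]), 9, array([551.2, 377.1,  66.6,  29.2, -12.3]), array([550.2, 373. ,  27.7]))
(0.77, array([240., 186.]), 8, array([537.9, 290.1,  68.7,  26.8,  -0.9]), array([535.5, 284.2,  27.3]))
(0.57, array([188., 217.]), 116, array([348.9, 236.1,  72.1,  27.2, -26.1]), array([348.4, 232.1,  27.7]))
(0.55, array([201., 179.]), 9, array([448.7, 380.8,  71.3,  30.4,  15.1]), array([446.3, 375.8,  27.3]))
(0.46, array([244., 156.]), 111, array([645.4, 438.2,  68.5,  24.7,  -4.7]), array([645.5, 434.7,  27.2]))
```

```bash
python3 -c "
from h import *
plan([523.5,56.5,160],-1)"
```

```text
from [196.5 593.3 226.7] yaw 71.7 to [523.5  56.5 160. ] yaw -1: n=16
{"delta_pos":[0.004,-0.030,-0.025],"spin":0.079},
{"delta_pos":[0.004,-0.032,-0.023],"spin":0.079},
{"delta_pos":[0.004,-0.034,-0.020],"spin":0.079},
{"delta_pos":[0.004,-0.035,-0.018],"spin":0.079},
{"delta_pos":[0.004,-0.036,-0.015],"spin":0.079},
{"delta_pos":[0.004,-0.037,-0.012],"spin":0.079},
{"delta_pos":[0.004,-0.038,-0.009],"spin":0.079},
{"delta_pos":[0.004,-0.039,-0.006],"spin":0.079},
{"delta_pos":[0.004,-0.039,-0.003],"spin":0.079},
{"delta_pos":[0.004,-0.039,0.000],"spin":0.079},
{"delta_pos":[0.004,-0.039,0.003],"spin":0.079},
{"delta_pos":[0.004,-0.039,0.007],"spin":0.079},
{"delta_pos":[0.004,-0.038,0.010],"spin":0.079},
{"delta_pos":[0.004,-0.037,0.013],"spin":0.079},
{"delta_pos":[0.004,-0.036,0.016],"spin":0.079},
{"delta_pos":[0.004,-0.035,0.018],"spin":0.079},
```

Request:
{"name": "play_rows", "arguments": {"deltas": [{"delta_pos": [0.004, -0.03, -0.025], "spin": 0.08}, {"delta_pos": [0.004, -0.032, -0.023], "spin": 0.08}, {"delta_pos": [0.004, -0.034, -0.02], "spin": 0.08}, {"delta_pos": [0.004, -0.035, -0.018], "spin": 0.08}, {"delta_pos": [0.004, -0.036, -0.015], "spin": 0.08}, {"delta_pos": [0.004, -0.037, -0.012], "spin": 0.08}, {"delta_pos": [0.004, -0.038, -0.009], "spin": 0.08}, {"delta_pos": [0.004, -0.039, -0.006], "spin": 0.08}, {"delta_pos": [0.004, -0.039, -0.003], "spin": 0.08}, {"delta_pos": [0.004, -0.039, 0], "spin": 0.08}, {"delta_pos": [0.004, -0.039, 0.003], "spin": 0.08}, {"delta_pos": [0.004, -0.039, 0.007], "spin": 0.08}], "fingers": 0.54}}

```text
time_s: 3.7
tool_pos: [436.7, 180.7, 175.5]
tcp_rot: [-0.199, 1.559, 0.218]
ft_force: [1.0, 1.2, -0.3]
grip_width: 0.459
```

```bash
python3 -c "
from h import *
plan([523.5,56.5,150],-1)"
```

```text
from [436.7 180.7 175.5] yaw 15.2 to [523.5  56.5 150. ] yaw -1: n=4
{"delta_pos":[0.006,-0.036,0.013],"spin":0.071},
{"delta_pos":[0.006,-0.035,0.015],"spin":0.071},
{"delta_pos":[0.006,-0.033,0.018],"spin":0.071},
{"delta_pos":[0.006,-0.032,0.020],"spin":0.071},
```

Request:
{"name": "play_rows", "arguments": {"deltas": [{"delta_pos": [0.006, -0.036, 0.013], "spin": 0.07}, {"delta_pos": [0.006, -0.035, 0.015], "spin": 0.07}, {"delta_pos": [0.006, -0.033, 0.018], "spin": 0.07}, {"delta_pos": [0.006, -0.032, 0.02], "spin": 0.07}, {"delta_pos": [0, 0, 0], "spin": 0}, {"delta_pos": [0, 0, 0], "spin": 0}]}}

```text
time_s: 4.2
tool_pos: [530.6, 39.6, 150.4]
tcp_rot: [0.044, 1.563, -0.028]
ft_force: [-0.4, 0.6, -0.5]
grip_width: 0.461
```

Run:
```python
from h import *
s,R=st(); print(R.round(3))
p=arm.camera("wrist"); save(p,"w1.png",s=1.42)
for n in("scene","side"):
  p=arm.camera(n);w=world(p)
  for d in arm.masks_of("bar",p)[:2]:
    m=d["pixels"]&(w[...,2]>32)&(w[...,2]<42)
    if m.sum()>20: print(n,rect(w[m][:,:2]),np.median(w[m],0).round(1))
plan([523.5,56.5,21],-1)
```

```text
[[ 0.007  0.046  0.999]
 [ 0.01   0.999 -0.046]
 [-1.     0.01   0.007]]
scene [533.   49.2 345.8 141.3  84.2] [581.2  65.8  33.1]
scene [524.7  58.9 110.6  20.2  89.1] [525.   62.6  35.5]
side [523.2  53.7 107.3  19.4  88.1] [521.9  50.1  37.1]
side [530.1  41.9 345.9 141.5  84.2] [480.8  23.7  33.2]
from [529.5  42.9 150.8] yaw -2.3 to [523.5  56.5  21. ] yaw -1: n=4
{"delta_pos":[0.032,0.003,-0.002],"spin":-0.006},
{"delta_pos":[0.032,0.003,-0.002],"spin":-0.006},
{"delta_pos":[0.032,0.003,-0.002],"spin":-0.006},
{"delta_pos":[0.032,0.003,-0.002],"spin":-0.006},
```

View pics/w1.png

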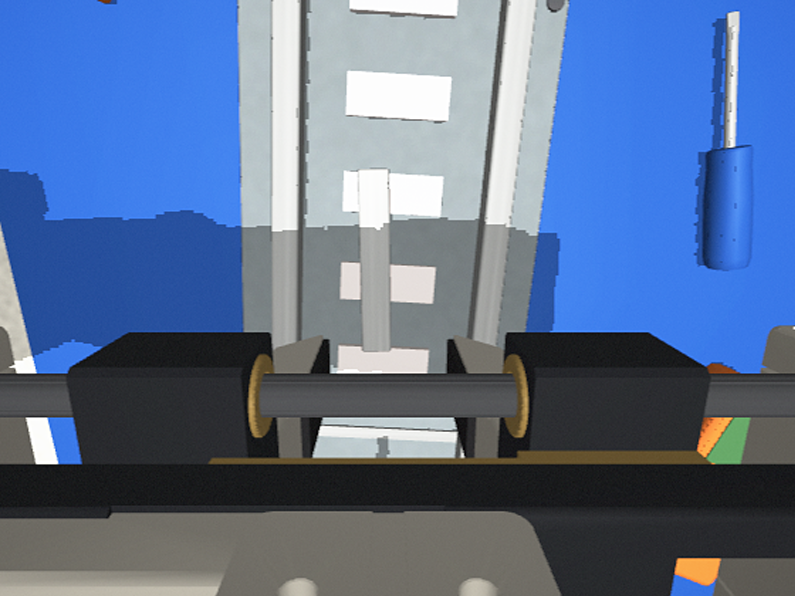

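```bash
cat >> h.py <<'E'
def zr(p,q,lo,hi,k=1,er=0):
    w=world(p)
    for d in arm.masks_of(q,p)[:k]:
        m=(d["pixels"]&(p["z_map"]>0)&(w[...,2]>lo)&(w[...,2]<hi)).astype(np.uint8)
        if m.sum()<20: continue
        n,l,s,_=cv2.connectedComponentsWithStats(m); m=l==1+np.argmax(s[1:,4])
        print(q,round(d["p"],2),np.round(d["uv"]),int(m.sum()),rect(w[m][:,:2]),np.median(w[m],0).round(1))
E
python3 - <<'E'
from h import *
p=arm.camera("wrist"); zr(p,"bar",30,42,2); zr(p,"jig",9,16); zr(p,"near_jaw",29,36);zr(p,"far_jaw",29,36)
w=world(p); 
# white ribs, z~17
im=p["pixels"].astype(int); v,u=np.mgrid[0:420,0:560]
m=((w[...,2]>14)&(w[...,2]<20)&(v<320)).astype(np.uint8)
n,l,s,_=cv2.connectedComponentsWithStats(m)
for i in range(1,n):
    if s[i,4]>150: print("rib",s[i,:5],rect(w[l==i][:,:2]),np.median(w[l==i],0).round(1))
E
```

```text
bar 0.93 [268. 184.] 2700 [525.   56.7 109.4  17.9  87.8] [525.5  61.1  35.4]
jig 0.63 [282. 120.] 27545 [537.7  94.4 233.2 111.   84.1] [543.5 121.1  10.7]
near_jaw 0.57 [203. 115.] 4632 [475.7 106.2 196.2  16.2  84.1] [477.1 119.1  30.9]
far_jaw 0.62 [354. 117.] 4616 [601.3 102.1 194.8  16.3  84.1] [602.1 114.5  30.9]
rib [ 250    0   76   18 1067] [548.7 200.6  59.8  12.1  -3.6] [551.1 201.   15.5]
rib [ 247   54   73   36 2163] [543.6 152.4  60.1  24.2  -5.8] [543.2 152.6  15.5]
rib [334  73  16 132 200] [592.6  93.1 112.4   0.7  84.1] [593.1  98.1  17.1]
rib [500 110  17  86 674] [739.3  76.5  75.1   9.1 -84.3] [737.3  79.5  17.4]
rib [244 124  11  29 282] [512.3  99.4  24.    8.9  87. ] [512.5  98.7  15.5]
rib [277 126  37  31 986] [551.8  95.2  32.   24.   -5.9] [551.8  95.6  15.5]
rib [242 188  14  27 359] [508.7  43.6  24.   12.1  86.5] [508.7  43.7  15.5]
rib [277 190  32  27 780] [548.   39.5  28.3  24.2  -5.2] [548.2  39.8  15.5]
rib [240 246  63  17 877] [527.2  -9.8  59.4  16.8  -3.9] [526.1 -10.4  15.5]
```

Request:
{"name": "play_rows", "arguments": {"deltas": [{"delta_pos": [0.033, 0.007, -0.003], "spin": 0}, {"delta_pos": [0.033, 0.006, -0.002], "spin": 0}, {"delta_pos": [0.025, 0.001, 0], "spin": 0}, {"delta_pos": [0.01, 0, 0], "spin": 0}, {"delta_pos": [0.0, 0, 0], "spin": 0}]}}

```text
time_s: 5.12
tool_pos: [528.9, 60.3, 49.3]
tcp_rot: [0.04, 1.556, -0.019]
ft_force: [-0.2, 0.3, 0.5]
grip_width: 0.458
```

```bash
python3 -c "
from h import *
plan([524.5,56.5,20],-2)"
```

```text
from [528.9  60.3  49.3] yaw -2.2 to [524.5  56.5  20. ] yaw -2: n=1
{"delta_pos":[0.029,-0.004,-0.004],"spin":-0.003},
```

Request:
{"name": "play_rows", "arguments": {"deltas": [{"delta_pos": [0.02, -0.004, -0.005], "spin": 0}, {"delta_pos": [0.01, 0, 0], "spin": 0}, {"delta_pos": [0.004, 0, 0], "spin": 0}, {"delta_pos": [0.0, 0, 0], "spin": 0}, {"delta_pos": [0.0, 0, 0], "spin": 0}]}}

```text
time_s: 5.53
tool_pos: [527.7, 57.5, 18.7]
tcp_rot: [0.042, 1.552, -0.017]
ft_force: [0.1, 1.0, 0.6]
grip_width: 0.461
```

```bash
python3 -c "
from h import *
plan([524.5,56.5,20],-2)"
```

```text
from [527.7  57.5  18.7] yaw -2.2 to [524.5  56.5  20. ] yaw -2: n=1
{"delta_pos":[-0.001,-0.001,-0.003],"spin":-0.003},
```

Request:
{"name": "play_rows", "arguments": {"deltas": [{"delta_pos": [-0.001, 0, -0.004], "spin": 0}, {"delta_pos": [0, 0, 0], "spin": 0}, {"delta_pos": [0, 0, 0], "spin": 0}, {"delta_pos": [0, 0, 0], "spin": 0}, {"delta_pos": [0, 0, 0], "spin": 0}, {"delta_pos": [0, 0, 0], "spin": 0}], "fingers": 1.0, "grip_force": 35}}

```text
time_s: 6.03
tool_pos: [525.9, 58.2, 23.0]
tcp_rot: [0.043, 1.547, -0.016]
ft_force: [-0.5, -0.1, -1.8]
grip_width: 0.19
```

Run:
```python
from h import *
s,R=st(); print(s["tool_pos"],s["grip_width"]*92)
for n in("scene","side","wrist"): 
    p=arm.camera(n); print(n); zr(p,"bar",30,42,2)
```

```text
[525.86482133  58.20763005  22.9678229 ] 17.442210018688378
scene
bar 0.61 [304. 220.] 155 [527.7  85.4  56.6  20.1  89.6] [527.6  87.2  35.3]
side
bar 0.67 [288. 230.] 152 [523.5  35.5  73.   19.3  88.3] [523.1  28.7  36.9]
wrist
bar 0.72 [274. 216.] 4212 [527.3  86.1  51.4  18.   87.5] [527.2  87.7  35.5]
```

Run:
```python
from h import *
for n,lo,hi in(("scene",0.,16),("side",1.,17)):
    p=arm.camera(n); zr(p,"tray",lo,hi,2)
    w=world(p)
    im=p["pixels"].astype(int); grey=(abs(im[...,0]-im[...,2])<40)
    m=(grey&(abs(w[...,0]-547)<130)&(abs(w[...,1]+315)<110)&(w[...,2]>lo)&(w[...,2]<hi)).astype(np.uint8)
    m=cv2.morphologyEx(m,cv2.MORPH_OPEN,np.ones((3,3)))
    k,l,s,_=cv2.connectedComponentsWithStats(m); m=l==1+np.argmax(s[1:,4]); print(m.sum(),rect(w[m][:,:2]))
plan([526,58,110],-2)
plan([547,-314,110],-77,frm=([526,58,110],-2))
```

```text
tray 0.9 [206. 136.] 1538 [ 541.9 -315.4  183.7  112.9   15.1] [ 548.8 -315.9    3.5]
1306 [ 546.1 -315.6  174.8  114.4   13.5]
4059 [ 541.7 -312.3  177.2  104.3   13.5]
from [525.9  58.1  22.9] yaw -2.2 to [526  58 110] yaw -2: n=3
{"delta_pos":[-0.029,-0.000,0.000],"spin":-0.001},
{"delta_pos":[-0.029,-0.000,0.000],"spin":-0.001},
{"delta_pos":[-0.029,-0.000,0.000],"spin":-0.001},
from [526.  58. 110.] yaw -2.0 to [ 547 -314  110] yaw -77: n=11
{"delta_pos":[-0.000,-0.034,0.003],"spin":0.119},
{"delta_pos":[-0.000,-0.033,0.007],"spin":0.119},
{"delta_pos":[-0.000,-0.032,0.011],"spin":0.119},
{"delta_pos":[-0.000,-0.031,0.015],"spin":0.119},
{"delta_pos":[-0.000,-0.029,0.018],"spin":0.119},
{"delta_pos":[-0.000,-0.026,0.021],"spin":0.119},
{"delta_pos":[-0.000,-0.023,0.024],"spin":0.119},
{"delta_pos":[-0.000,-0.020,0.027],"spin":0.119},
{"delta_pos":[-0.000,-0.017,0.029],"spin":0.119},
{"delta_pos":[-0.000,-0.013,0.031],"spin":0.119},
{"delta_pos":[-0.000,-0.010,0.032],"spin":0.119},
```

Request:
{"name": "play_rows", "arguments": {"deltas": [{"delta_pos": [-0.035, 0, 0], "spin": 0}, {"delta_pos": [-0.035, 0, 0], "spin": 0}, {"delta_pos": [-0.035, 0, 0], "spin": 0}, {"delta_pos": [-0.01, -0.02, 0.002], "spin": 0}, {"delta_pos": [0, -0.034, 0.003], "spin": 0.12}, {"delta_pos": [0, -0.033, 0.007], "spin": 0.12}, {"delta_pos": [0, -0.032, 0.011], "spin": 0.12}, {"delta_pos": [0, -0.031, 0.015], "spin": 0.12}, {"delta_pos": [0, -0.029, 0.018], "spin": 0.12}, {"delta_pos": [0, -0.026, 0.021], "spin": 0.12}, {"delta_pos": [0, -0.023, 0.024], "spin": 0.12}, {"delta_pos": [0, -0.02, 0.027], "spin": 0.12}]}}

```text
time_s: 7.53
tool_pos: [537.0, -235.5, 138.1]
tcp_rot: [0.816, 1.41, -0.766]
ft_force: [-0.3, 0.1, -1.5]
grip_width: 0.191
```

```bash
python3 -c "
from h import *
plan([545,-314,110],-76.5)"
```

```text
from [ 537.  -235.5  138.1] yaw -58.2 to [ 545 -314  110] yaw -76.5: n=3
{"delta_pos":[0.009,-0.012,0.024],"spin":0.106},
{"delta_pos":[0.009,-0.009,0.025],"spin":0.106},
{"delta_pos":[0.009,-0.006,0.026],"spin":0.106},
```

Request:
{"name": "play_rows", "arguments": {"deltas": [{"delta_pos": [0.01, -0.009, 0.022], "spin": 0.1}, {"delta_pos": [0.01, -0.007, 0.022], "spin": 0.1}, {"delta_pos": [0.02, -0.004, 0.018], "spin": 0.08}, {"delta_pos": [0.03, 0, 0], "spin": 0}, {"delta_pos": [0.025, 0, 0], "spin": 0}, {"delta_pos": [0.0, 0, 0], "spin": 0}, {"delta_pos": [0.0, 0, 0], "spin": 0}]}}

```text
time_s: 8.12
tool_pos: [547.1, -314.9, 39.8]
tcp_rot: [1.051, 1.298, -1.007]
ft_force: [0.1, 0.5, -1.2]
grip_width: 0.194
```

```bash
python3 -c "
from h import *
p=arm.camera('side'); save(p,'s2.png',(280,180,480,400),3)
plan([545,-314,13],-76.5)"
```

```text
from [ 547.  -314.5   39.9] yaw -76.3 to [ 545 -314   13] yaw -76.5: n=1
{"delta_pos":[0.027,-0.002,-0.001],"spin":0.004},
```

View pics/s2.png

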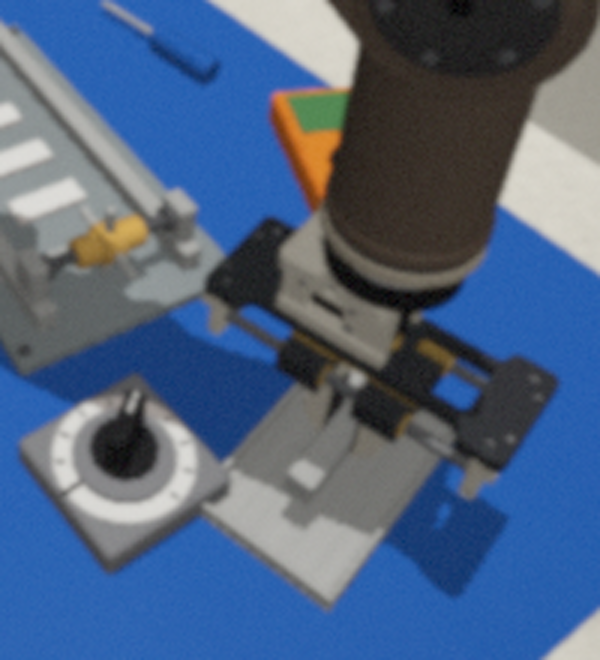

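Request:
{"name": "play_rows", "arguments": {"deltas": [{"delta_pos": [0.015, 0, 0], "spin": 0}, {"delta_pos": [0.008, 0, 0], "spin": 0}, {"delta_pos": [0.003, 0, 0], "spin": 0}, {"delta_pos": [0.0, 0, 0], "spin": 0}, {"delta_pos": [0.0, 0, 0], "spin": 0}]}}

```text
time_s: 8.58
tool_pos: [550.8, -313.3, 16.0]
tcp_rot: [1.05, 1.295, -1.001]
ft_force: [0.3, -0.3, -2.0]
grip_width: 0.191
```

Request:
{"name": "play_rows", "arguments": {"deltas": [{"delta_pos": [0.004, 0, 0], "spin": 0}, {"delta_pos": [0.0015, 0, 0], "spin": 0}, {"delta_pos": [0.0, 0, 0], "spin": 0}, {"delta_pos": [0.0, 0, 0], "spin": 0}]}}

```text
time_s: 8.92
tool_pos: [552.0, -313.3, 11.3]
tcp_rot: [1.049, 1.293, -0.999]
ft_force: [-0.6, -0.7, -1.9]
grip_width: 0.192
```

Request:
{"name": "play_rows", "arguments": {"deltas": [{"delta_pos": [0.001, 0, 0], "spin": 0}, {"delta_pos": [0, 0, 0], "spin": 0}, {"delta_pos": [0, 0, 0], "spin": 0}, {"delta_pos": [-0.02, 0, 0], "spin": 0}, {"delta_pos": [-0.035, 0, 0], "spin": 0}, {"delta_pos": [-0.035, 0, 0], "spin": 0}, {"delta_pos": [-0.035, 0, 0], "spin": 0}, {"delta_pos": [-0.01, 0, 0], "spin": 0}], "fingers": 0.5}}

```text
time_s: 9.58
tool_pos: [545.2, -314.7, 147.9]
tcp_rot: [1.05, 1.298, -1.003]
ft_force: [1.6, -1.0, 1.1]
grip_width: 0.5
```

Run:
```python
from h import *
s,R=st(); print(s["tool_pos"],s["q"].round(2))
p=arm.camera("scene"); zr(p,"bar",-5,42,2)
for c in cells(p): print(c)
p=arm.camera("side"); zr(p,"bar",-5,42,2); 
for c in cells(p,18): print(c)
plan([600,298,160],90)
```

```text
[ 545.23770051 -314.74875395  147.90266351] [-0.08  0.61  0.83  1.72 -0.55  1.03 -0.38]
bar 0.88 [209. 130.] 361 [ 554.  -318.1  110.8   40.7   16.4] [ 554.6 -307.5   19.6]
(0.94, array([418., 300.]), 6, array([452. , 384.7,  71.5,  26.4,  14.4]), array([453.2, 385.4,  26.4]))
(0.89, array([401., 230.]), 96, array([350.6, 239.6,  70.9,  28.2, -27. ]), array([351.7, 240.1,  26.2]))
(0.84, array([377., 324.]), 5, array([555.1, 380.6,  71.7,  26. , -17.1]), array([556.5, 380.9,  26.2]))
(0.78, array([388., 268.]), 5, array([457.7, 294.8,  70.9,  28.2, -12.2]), array([456.8, 295.5,  26.4]))
(0.76, array([362., 376.]), 100, array([649.2, 444.6,  70.8,  26. ,  -7.9]), array([651. , 445.5,  26.4]))
(0.62, array([356., 291.]), 4, array([ 5.425e+02,  2.952e+02,  6.690e+01,  2.510e+01, -2.000e-01]), array([543.3, 296.6,  26.5]))
(0.6, array([466., 294.]), 66, array([355.6, 441.1,  70.4,  26.3,   0.6]), array([357.4, 441.7,  26.1]))
bar 0.72 [393. 331.] 583 [ 549.6 -314.1  110.4   18.5   13.8] [ 541.4 -317.3   23.9]
(0.92, array([188., 217.]), 118, array([348.1, 236.4,  70.8,  26.4, -23.5]), ar
[... 1291 characters left out ...]

{"delta_pos":[-0.001,0.024,0.001],"spin":-0.116},
{"delta_pos":[-0.001,0.024,0.004],"spin":-0.116},
{"delta_pos":[-0.001,0.024,0.007],"spin":-0.116},
{"delta_pos":[-0.001,0.023,0.009],"spin":-0.116},
{"delta_pos":[-0.001,0.021,0.012],"spin":-0.116},
{"delta_pos":[-0.001,0.020,0.014],"spin":-0.116},
{"delta_pos":[-0.001,0.018,0.016],"spin":-0.116},
{"delta_pos":[-0.001,0.016,0.018],"spin":-0.116},
{"delta_pos":[-0.001,0.014,0.020],"spin":-0.116},
{"delta_pos":[-0.001,0.011,0.022],"spin":-0.116},
{"delta_pos":[-0.001,0.009,0.023],"spin":-0.116},
{"delta_pos":[-0.001,0.006,0.024],"spin":-0.116},
{"delta_pos":[-0.001,0.003,0.024],"spin":-0.116},
{"delta_pos":[-0.001,0.001,0.024],"spin":-0.116},
```

```bash
python3 -c "
from h import *
plan([456,293,140],77.5,dw=0.124)"
```

```text
from [ 543.4 -311.9  141.3] yaw -76.1 to [456 293 140] yaw 77.5: n=22
{"delta_pos":[0.000,0.003,-0.028],"spin":-0.122},
{"delta_pos":[0.000,0.006,-0.027],"spin":-0.122},
{"delta_pos":[0.000,0.009,-0.026],"spin":-0.122},
{"delta_pos":[0.000,0.012,-0.025],"spin":-0.122},
{"delta_pos":[0.000,0.015,-0.023],"spin":-0.122},
{"delta_pos":[0.000,0.018,-0.021],"spin":-0.122},
{"delta_pos":[0.000,0.021,-0.019],"spin":-0.122},
{"delta_pos":[0.000,0.023,-0.016],"spin":-0.122},
{"delta_pos":[0.000,0.024,-0.013],"spin":-0.122},
{"delta_pos":[0.000,0.026,-0.010],"spin":-0.122},
{"delta_pos":[0.000,0.027,-0.007],"spin":-0.122},
{"delta_pos":[0.000,0.028,-0.004],"spin":-0.122},
{"delta_pos":[0.000,0.028,-0.000],"spin":-0.122},
{"delta_pos":[0.000,0.028,0.003],"spin":-0.122},
{"delta_pos":[0.000,0.027,0.006],"spin":-0.122},
{"delta_pos":[0.000,0.026,0.010],"spin":-0.122},
{"delta_pos":[0.000,0.025,0.013],"spin":-0.122},
{"delta_pos":[0.000,0.023,0.016],"spin":-0.122},
{"delta_pos":[0.000,0.021,0.018],"spin":-0.122},
{"delta_pos":[0.000,0.018,0.021],"spin":-0.122},
{"delta_pos":[0.000,0.016,0.023],"spin":-0.122},
{"delta_pos":[0.000,0.013,0.025],"spin":-0.122},
```

Request:
{"name": "play_rows", "arguments": {"deltas": [{"delta_pos": [0, 0.003, -0.028], "spin": -0.12}, {"delta_pos": [0, 0.006, -0.027], "spin": -0.12}, {"delta_pos": [0, 0.009, -0.026], "spin": -0.12}, {"delta_pos": [0, 0.012, -0.025], "spin": -0.12}, {"delta_pos": [0, 0.015, -0.023], "spin": -0.12}, {"delta_pos": [0, 0.018, -0.021], "spin": -0.12}, {"delta_pos": [0, 0.021, -0.019], "spin": -0.12}, {"delta_pos": [0, 0.023, -0.016], "spin": -0.12}, {"delta_pos": [0, 0.024, -0.013], "spin": -0.12}, {"delta_pos": [0, 0.026, -0.01], "spin": -0.12}, {"delta_pos": [0, 0.027, -0.007], "spin": -0.12}, {"delta_pos": [0, 0.028, -0.004], "spin": -0.12}]}}

```text
time_s: 10.88
tool_pos: [480.0, 26.7, 130.5]
tcp_rot: [-0.117, 1.568, 0.133]
ft_force: [0.7, 1.0, 0.5]
grip_width: 0.499
```

Request:
{"name": "play_rows", "arguments": {"deltas": [{"delta_pos": [0, 0.028, 0], "spin": -0.12}, {"delta_pos": [0, 0.028, 0.003], "spin": -0.12}, {"delta_pos": [0, 0.027, 0.006], "spin": -0.12}, {"delta_pos": [0, 0.026, 0.01], "spin": -0.12}, {"delta_pos": [0, 0.025, 0.013], "spin": -0.12}, {"delta_pos": [0, 0.023, 0.016], "spin": -0.12}, {"delta_pos": [0, 0.021, 0.018], "spin": -0.12}, {"delta_pos": [0, 0.018, 0.021], "spin": -0.12}, {"delta_pos": [0, 0.016, 0.023], "spin": -0.12}, {"delta_pos": [0, 0.013, 0.025], "spin": -0.12}], "fingers": 0.35}}

```text
time_s: 11.72
tool_pos: [417.0, 313.1, 122.2]
tcp_rot: [-1.079, 1.296, 1.104]
ft_force: [0.7, 0.1, -0.6]
grip_width: 0.648
```

Run:
```python
from h import *
s,R=st(); print(s["q"].round(2))
for n in("scene","side"):
  p=arm.camera(n)
  for c in cells(p): 
    if c[2]<40: print(c)
plan([456,293,8],77.5)
```

```text
[-0.79  0.39  0.07  1.94 -0.06  0.82  0.73]
(0.75, array([418., 298.]), 7, array([450.7, 384.4,  72.8,  26.1,  14.4]), array([452.9, 385.2,  26.5]))
(0.73, array([379., 324.]), 5, array([554.6, 380.6,  71.4,  27.1, -16.8]), array([557.1, 381.4,  26.5]))
(0.69, array([388., 268.]), 5, array([457.7, 295. ,  69.2,  27.6, -10.1]), array([460.2, 296.1,  26.3]))
(0.66, array([355., 289.]), 5, array([541.3, 294.9,  70.2,  26. ,   0.8]), array([543. , 295.5,  26.4]))
(0.84, array([231., 167.]), 11, array([553.3, 377.6,  70.4,  31. , -12.4]), array([551.8, 374.4,  27.8]))
(0.82, array([240., 187.]), 11, array([539.3, 291.7,  69.4,  32.2,   2.5]), array([538.1, 286.7,  27.7]))
(0.81, array([215., 197.]), 6, array([454.4, 291.2,  68. ,  27.5, -10.8]), array([454.6, 286.7,  28. ]))
(0.6, array([203., 180.]), 9, array([448.2, 379.9,  68.6,  28. ,  15.8]), array([445.6, 378. ,  27.7]))
from [417.4 312.3 122.2] yaw 80.4 to [456 293   8] yaw 77.5: n=4
{"delta_pos":[0.029,-0.010,-0.003],"spin":0.013},
{"delta_pos":[0.029,-0.010,-0.003],"spin":0.013},
{"delta_pos":[0.029,-0.010,-0.003],"spin":0.013},
{"delta_pos":[0.029,-0.010,-0.003],"spin":0.013},
```

Request:
{"name": "play_rows", "arguments": {"deltas": [{"delta_pos": [0.01, -0.019, -0.007], "spin": 0.02}, {"delta_pos": [0.01, -0.019, -0.006], "spin": 0.03}, {"delta_pos": [0.025, 0, 0], "spin": 0}, {"delta_pos": [0.025, 0, 0], "spin": 0}, {"delta_pos": [0.01, 0, 0], "spin": 0}, {"delta_pos": [0.0, 0, 0], "spin": 0}, {"delta_pos": [0, 0, 0], "spin": 0}]}}

```text
time_s: 12.5
tool_pos: [453.5, 281.8, 36.4]
tcp_rot: [-1.025, 1.334, 1.043]
ft_force: [0.7, 0.2, 0.4]
grip_width: 0.65
```

Run:
```python
from h import *
plan([456,293,8],77.5)
p=arm.camera("wrist"); 
for c in cells(p): print(c)
```

```text
from [453.5 281.8  36.4] yaw 76.3 to [456 293   8] yaw 77.5: n=1
{"delta_pos":[0.028,0.000,0.011],"spin":-0.021},
(0.97, array([151.,  71.]), 144, array([351. , 239.1,  70.8,  26.3, -25.6]), array([350.2, 240.4,  26.5]))
(0.74, array([298., 226.]), 4, array([442.8, 296.9,  43.8,  25.9, -12.1]), array([441.8, 297.1,  26.5]))
(0.59, array([449., 186.]), 3, array([448.2, 382.5,  65.9,  26.3,  14.2]), array([441.9, 380.7,  26.4]))
(0.56, array([528.,  30.]), 56, array([377.5, 432.1,  28.5,  11.7,   5.1]), array([377.5, 430.8,  25.8]))
```

Request:
{"name": "play_rows", "arguments": {"deltas": [{"delta_pos": [0.005, 0, 0.009], "spin": -0.02}, {"delta_pos": [0.015, 0, 0.003], "spin": 0}, {"delta_pos": [0.007, 0, 0], "spin": 0}, {"delta_pos": [0.0, 0, 0], "spin": 0}, {"delta_pos": [0.0, 0, 0], "spin": 0}, {"delta_pos": [0, 0, 0], "spin": 0}]}}

```text
time_s: 13.1
tool_pos: [458.8, 299.8, 14.0]
tcp_rot: [-1.043, 1.312, 1.063]
ft_force: [0.5, -1.0, 0.1]
grip_width: 0.652
```

Request:
{"name": "play_rows", "arguments": {"deltas": [{"delta_pos": [0.003, 0.002, -0.005], "spin": 0}, {"delta_pos": [0.002, 0, 0], "spin": 0}, {"delta_pos": [0.0, 0, 0], "spin": 0}, {"delta_pos": [0.0, 0, 0], "spin": 0}]}}

```text
time_s: 13.43
tool_pos: [455.9, 295.1, 10.0]
tcp_rot: [-1.043, 1.31, 1.063]
ft_force: [-0.5, -0.6, -0.3]
grip_width: 0.648
```

Request:
{"name": "play_rows", "arguments": {"deltas": [{"delta_pos": [0, 0, 0], "spin": 0}, {"delta_pos": [0, 0, 0], "spin": 0}, {"delta_pos": [0, 0, 0], "spin": 0}, {"delta_pos": [0, 0, 0], "spin": 0}, {"delta_pos": [0, 0, 0], "spin": 0}], "fingers": 1.0, "grip_force": 30}}

```text
time_s: 13.85
tool_pos: [456.2, 295.0, 10.4]
tcp_rot: [-1.043, 1.309, 1.062]
ft_force: [0.4, 0.2, 0.1]
grip_width: 0.335
```

Run:
```python
from h import *
s,R=st(); print(s["tool_pos"],s["grip_width"]*92)
p=arm.camera("wrist"); 
for c in cells(p): print(c)
plan([540.6,124.6,90],84.1,frm=([456,295,100],77.9))
```

```text
[456.23055158 295.04925831  10.41176699] 30.863098716751015
(0.81, array([452., 196.]), 4, array([447.5, 382.4,  64.9,  25.9,  14.9]), array([440.8, 381.3,  26.4]))
(0.72, array([535.,  29.]), 54, array([379.9, 428.2,  21. ,   3.4,   0.7]), array([379.3, 427.9,  23.3]))
(0.66, array([273., 237.]), 3, array([437.5, 298. ,  32.7,  25.9, -11.8]), array([436.6, 298.4,  26.4]))
(0.66, array([473., 406.]), 0, array([553.3, 381.4,  23.5,  18.3,  76.5]), array([552.7, 380.7,  26.7]))
(0.62, array([94., 68.]), 113, array([355.6, 237. ,  60.7,  27. , -25.4]), array([355.6, 238.2,  26.5]))
from [456. 295. 100.] yaw 77.9 to [540.6 124.6  90. ] yaw 84.1: n=5
{"delta_pos":[0.002,-0.024,-0.030],"spin":-0.022},
{"delta_pos":[0.002,-0.023,-0.030],"spin":-0.022},
{"delta_pos":[0.002,-0.022,-0.031],"spin":-0.022},
{"delta_pos":[0.002,-0.022,-0.031],"spin":-0.022},
{"delta_pos":[0.002,-0.021,-0.032],"spin":-0.022},
```

Request:
{"name": "play_rows", "arguments": {"deltas": [{"delta_pos": [0, 0, 0], "spin": 0}, {"delta_pos": [0, 0, 0], "spin": 0}, {"delta_pos": [0, 0, 0], "spin": 0}, {"delta_pos": [-0.02, 0, 0], "spin": 0}, {"delta_pos": [-0.035, 0, 0], "spin": 0}, {"delta_pos": [-0.035, 0, 0], "spin": 0}, {"delta_pos": [-0.0, -0.024, -0.03], "spin": -0.02}, {"delta_pos": [-0.0, -0.023, -0.03], "spin": -0.02}, {"delta_pos": [0, -0.022, -0.031], "spin": -0.02}, {"delta_pos": [0, -0.022, -0.031], "spin": -0.02}, {"delta_pos": [0, -0.021, -0.032], "spin": -0.02}, {"delta_pos": [0, 0, 0], "spin": 0}]}}

```text
time_s: 14.95
tool_pos: [543.7, 121.4, 102.0]
tcp_rot: [-1.13, 1.26, 1.15]
ft_force: [0.1, -0.6, -1.0]
grip_width: 0.278
```

Run:
```python
from h import *
plan([540.6,124.6,60],84.1)
```

```text
from [543.7 121.4 102. ] yaw 84.5 to [540.6 124.6  60. ] yaw 84.1: n=2
{"delta_pos":[0.021,0.002,0.001],"spin":0.004},
{"delta_pos":[0.021,0.002,0.001],"spin":0.004},
```

Request:
{"name": "play_rows", "arguments": {"deltas": [{"delta_pos": [0.018, 0.002, 0.001], "spin": 0}, {"delta_pos": [0.018, 0, 0.001], "spin": 0.0}, {"delta_pos": [0.01, 0, 0], "spin": 0}, {"delta_pos": [0, 0, 0], "spin": 0}, {"delta_pos": [0, 0, 0], "spin": 0}]}}

```text
time_s: 15.37
tool_pos: [542.8, 119.2, 54.6]
tcp_rot: [-1.125, 1.264, 1.142]
ft_force: [-0.1, 0.3, -1.2]
grip_width: 0.277
```

Run:
```python
from h import *
plan([540.6,124.6,23],84.1)
p=arm.camera("scene"); save(p,"s3.png",(210,130,410,280),4)
```

```text
from [542.8 119.2  54.6] yaw 84.0 to [540.6 124.6  23. ] yaw 84.1: n=1
{"delta_pos":[0.032,0.003,0.005],"spin":-0.001},
```

View pics/s3.png

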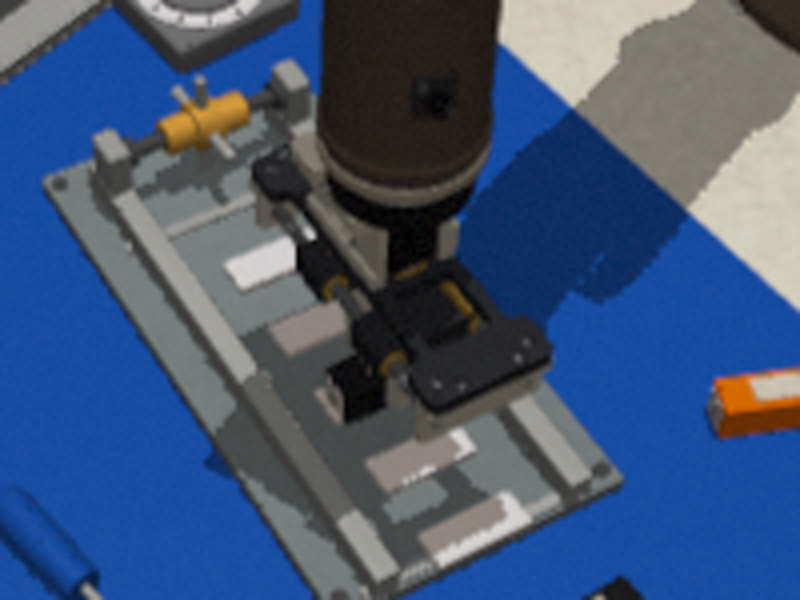

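The crop shows the held block above the gap between the third rib (about 365,395) and the fourth (about 420,460). That is bay2, not bay3 as I had assumed. The rib spacing fixes the jig origin at about (538, 97), so this spot is a valid bay and I'll place the block here.

Request:
{"name": "play_rows", "arguments": {"deltas": [{"delta_pos": [0.012, 0.003, 0.005], "spin": 0}, {"delta_pos": [0.01, 0, 0], "spin": 0.0}, {"delta_pos": [0.004, 0, 0], "spin": 0}, {"delta_pos": [0, 0, 0], "spin": 0}, {"delta_pos": [0, 0, 0], "spin": 0}, {"delta_pos": [0, 0, 0], "spin": 0}]}}

```text
time_s: 15.92
tool_pos: [541.7, 126.7, 30.9]
tcp_rot: [-1.127, 1.258, 1.142]
ft_force: [0.3, 0.5, -1.5]
grip_width: 0.281
```

Run:
```python
from h import *
plan([540.8,124.7,23],84.1)
```

```text
from [541.7 126.7  30.9] yaw 84.2 to [540.8 124.7  23. ] yaw 84.1: n=1
{"delta_pos":[0.008,0.001,-0.002],"spin":0.002},
```

Request:
{"name": "play_rows", "arguments": {"deltas": [{"delta_pos": [0.002, 0.001, -0.002], "spin": 0}, {"delta_pos": [0.004, 0, 0], "spin": 0.0}, {"delta_pos": [0.002, 0, 0], "spin": 0}, {"delta_pos": [0, 0, 0], "spin": 0}, {"delta_pos": [0, 0, 0], "spin": 0}]}}

```text
time_s: 16.33
tool_pos: [541.4, 124.2, 23.4]
tcp_rot: [-1.127, 1.257, 1.14]
ft_force: [-0.7, -0.2, -1.6]
grip_width: 0.284
```

Request:
{"name": "play_rows", "arguments": {"deltas": [{"delta_pos": [0.001, 0, 0], "spin": 0}, {"delta_pos": [0, 0, 0], "spin": 0.0}, {"delta_pos": [0, 0, 0], "spin": 0}, {"delta_pos": [-0.02, 0, 0], "spin": 0}, {"delta_pos": [-0.03, 0, 0], "spin": 0}, {"delta_pos": [-0.03, 0, 0], "spin": 0}, {"delta_pos": [-0.0, 0.0, 0.03], "spin": 0}, {"delta_pos": [-0.0, 0.0, 0.035], "spin": 0}, {"delta_pos": [-0.0, 0.0, 0.035], "spin": 0}, {"delta_pos": [-0.0, 0.0, 0.035], "spin": 0}, {"delta_pos": [-0.0, 0.0, 0.02], "spin": 0}], "fingers": 0.58}}

```text
time_s: 17.25
tool_pos: [560.9, 275.8, 108.8]
tcp_rot: [-1.12, 1.262, 1.128]
ft_force: [0.3, 0.6, 1.0]
grip_width: 0.417
```

Run:
```python
from h import *
for n in("wrist","scene","side"):
  p=arm.camera(n); print(n)
  for c in cells(p,18 if n=="side" else 20,48): 
    if c[2]<40: print(c)
plan([541,294.5,90],90)
```

```text
wrist
(0.95, array([404., 187.]), 3, array([555.5, 379.3,  71.3,  26. , -17.1]), array([552.7, 378.4,  26.4]))
(0.84, array([408.,  45.]), 2, array([453.4, 383.8,  66.4,  26.3,  14.4]), array([454.9, 382.4,  26.4]))
(0.79, array([ 73., 204.]), 2, array([540.1, 125.7,  68.7,  27.1,  -5.6]), array([535.1, 130.4,  38.2]))
(0.7, array([295., 181.]), 3, array([541.6, 293.7,  71.6,  26.1,  -0.7]), array([539. , 293.6,  26.5]))
scene
(0.7, array([310., 230.]), 3, array([542.4, 126.6,  71. ,  27. ,  -7.3]), array([545.8, 131.2,  37. ]))
(0.68, array([354., 292.]), 6, array([547.4, 294.9,  60.8,  26.6,  -1.2]), array([554.2, 296.1,  26.3]))
(0.64, array([379., 322.]), 5, array([554.7, 380.6,  72.6,  27. , -16.1]), array([556.8, 381.3,  26.4]))
(0.55, array([419., 297.]), 6, array([451.5, 384.6,  73.2,  25.6,  14.2]), array([453.9, 385.8,  26.3]))
side
(0.71, array([231., 169.]), 11, array([553.2, 375.9,  71.2,  31.2, -20. ]), array([552. , 372.4,  27.2]))
(0.64, array([201., 179.]), 9, array([448.1, 379.6,  70.4,  26.2,  15.8]), array([446.8, 374.6,  27.2]))
(0.58, array([271., 213.]), 4, array([539. , 121.4,  69.9,  54.7, -39.5]), array([537.5, 114.5,  37.8]))
(0.52, array([241., 188.]), 8, array([538.6, 291.2,  68.6,  30.3,   1.9]), array([538.1, 284.5,  27.5]))
from [561.1 269.4 108.1] yaw 83.1 to [541.  294.5  90. ] yaw 90: n=1
{"delta_pos":[0.018,0.023,0.023],"spin":-0.120},
```

Request:
{"name": "play_rows", "arguments": {"deltas": [{"delta_pos": [0.015, 0.011, 0.012], "spin": -0.05}, {"delta_pos": [0.025, 0.01, 0.011], "spin": -0.05}, {"delta_pos": [0.03, 0, 0], "spin": 0}, {"delta_pos": [0.015, 0, 0], "spin": 0}, {"delta_pos": [0.0, 0, 0], "spin": 0}, {"delta_pos": [0.0, 0, 0], "spin": 0}], "fingers": 0.35}}

```text
time_s: 18.05
tool_pos: [545.5, 285.5, 23.0]
tcp_rot: [-1.19, 1.223, 1.187]
ft_force: [-0.3, -0.4, 0.1]
grip_width: 0.646
```

Run:
```python
from h import *
plan([541.3,294.3,10],89.3)
```

```text
from [545.5 285.5  23. ] yaw 88.4 to [541.3 294.3  10. ] yaw 89.3: n=1
{"delta_pos":[0.013,0.004,0.009],"spin":-0.016},
```

Request:
{"name": "play_rows", "arguments": {"deltas": [{"delta_pos": [0.004, 0.003, 0.008], "spin": -0.015}, {"delta_pos": [0.005, 0.001, 0], "spin": 0}, {"delta_pos": [0.002, 0, 0], "spin": 0}, {"delta_pos": [0.0, 0, 0], "spin": 0}, {"delta_pos": [0.0, 0, 0], "spin": 0}]}}

```text
time_s: 18.47
tool_pos: [544.3, 292.9, 15.1]
tcp_rot: [-1.2, 1.213, 1.194]
ft_force: [0.4, -0.5, -0.1]
grip_width: 0.648
```

Request:
{"name": "play_rows", "arguments": {"deltas": [{"delta_pos": [0.003, 0.003, 0.001], "spin": 0}, {"delta_pos": [0.002, 0, 0], "spin": 0}, {"delta_pos": [0, 0, 0], "spin": 0}, {"delta_pos": [0, 0, 0], "spin": 0}, {"delta_pos": [0, 0, 0], "spin": 0}, {"delta_pos": [0, 0, 0], "spin": 0}, {"delta_pos": [0, 0, 0], "spin": 0}, {"delta_pos": [0, 0, 0], "spin": 0}], "fingers": 1.0}}

```text
time_s: 19.13
tool_pos: [541.8, 294.4, 10.8]
tcp_rot: [-1.2, 1.211, 1.193]
ft_force: [-0.1, -0.7, -0.1]
grip_width: 0.28
```

Run:
```python
from h import *
p=arm.camera("wrist")
for c in cells(p): 
    if c[2]<40: print(c)
s,R=st(); print(s["tool_pos"])
plan([546.5,180.4,85],84.1,frm=([541,294,85],89.3))
```

```text
(0.74, array([481.,  70.]), 2, array([456.4, 384.8,  60.3,  27.3,  15. ]), array([456.1, 382.8,  26.4]))
(0.63, array([465., 234.]), 3, array([530.4, 386.8,  26.4,  19.3,  72.5]), array([528.9, 386.1,  26.2]))
(0.56, array([273., 235.]), 3, array([522.1, 295. ,  33.2,  26.1,  -0.7]), array([521.1, 295.1,  26.4]))
(0.5, array([ 60., 172.]), 10, array([485.2, 203.3,  47. ,  16.3,  84.3]), array([484.9, 206.5,  30.8]))
[541.80330843 294.4286225   10.82010366]
from [541. 294.  85.] yaw 89.3 to [546.5 180.4  85. ] yaw 84.1: n=3
{"delta_pos":[-0.000,-0.002,-0.038],"spin":0.030},
{"delta_pos":[-0.000,-0.003,-0.038],"spin":0.030},
{"delta_pos":[-0.000,-0.005,-0.038],"spin":0.030},
```

Request:
{"name": "play_rows", "arguments": {"deltas": [{"delta_pos": [-0.025, 0, 0], "spin": 0}, {"delta_pos": [-0.03, 0, 0], "spin": 0}, {"delta_pos": [-0.01, -0.003, -0.03], "spin": 0.03}, {"delta_pos": [0, -0.003, -0.035], "spin": 0.03}, {"delta_pos": [0, -0.003, -0.03], "spin": 0.03}, {"delta_pos": [0, 0, -0.012], "spin": 0}, {"delta_pos": [0, 0, 0], "spin": 0}, {"delta_pos": [0, 0, 0], "spin": 0}, {"delta_pos": [0, 0, 0], "spin": 0}]}}

```text
time_s: 19.98
tool_pos: [544.0, 186.2, 77.8]
tcp_rot: [-1.133, 1.251, 1.128]
ft_force: [0.1, 0.6, -1.3]
grip_width: 0.28
```

Run:
```python
from h import *
plan([547.3,180.2,23],84.1)
```

```text
from [544.  186.2  77.8] yaw 84.0 to [547.3 180.2  23. ] yaw 84.1: n=2
{"delta_pos":[0.027,-0.002,-0.003],"spin":-0.001},
{"delta_pos":[0.027,-0.002,-0.003],"spin":-0.001},
```

Request:
{"name": "play_rows", "arguments": {"deltas": [{"delta_pos": [0.015, -0.002, -0.003], "spin": 0}, {"delta_pos": [0.018, -0.001, -0.003], "spin": 0}, {"delta_pos": [0.006, 0, 0], "spin": 0}, {"delta_pos": [0, 0, 0], "spin": 0}, {"delta_pos": [0, 0, 0], "spin": 0}, {"delta_pos": [0, 0, 0], "spin": 0}]}}

```text
time_s: 20.48
tool_pos: [546.2, 190.5, 37.6]
tcp_rot: [-1.138, 1.243, 1.14]
ft_force: [-0.1, 0.4, -1.0]
grip_width: 0.28
```

Run:
```python
from h import *
plan([547.3,180.2,23.5],84.1)
```

```text
from [546.2 190.5  37.6] yaw 84.7 to [547.3 180.2  23.5] yaw 84.1: n=1
{"delta_pos":[0.014,-0.002,-0.010],"spin":0.010},
```

Request:
{"name": "play_rows", "arguments": {"deltas": [{"delta_pos": [0, -0.002, -0.009], "spin": 0.01}, {"delta_pos": [0, 0, 0], "spin": 0}, {"delta_pos": [0, 0, 0], "spin": 0}, {"delta_pos": [0, 0, 0], "spin": 0}, {"delta_pos": [0, 0, 0], "spin": 0}]}}

```text
time_s: 20.9
tool_pos: [548.7, 181.9, 40.0]
tcp_rot: [-1.13, 1.243, 1.131]
ft_force: [0.2, -0.4, -1.0]
grip_width: 0.279
```

Run:
```python
from h import *
plan([547.3,180.2,23.5],84.1)
```

```text
from [548.7 181.9  40. ] yaw 84.1 to [547.3 180.2  23.5] yaw 84.1: n=1
{"delta_pos":[0.017,0.001,-0.002],"spin":-0.000},
```

Request:
{"name": "play_rows", "arguments": {"deltas": [{"delta_pos": [0.007, 0.001, -0.002], "spin": 0}, {"delta_pos": [0.006, 0, 0], "spin": 0}, {"delta_pos": [0.003, 0, 0], "spin": 0}, {"delta_pos": [0, 0, 0], "spin": 0}, {"delta_pos": [0, 0, 0], "spin": 0}, {"delta_pos": [0, 0, 0], "spin": 0}]}}

```text
time_s: 21.4
tool_pos: [547.9, 180.0, 22.9]
tcp_rot: [-1.13, 1.243, 1.13]
ft_force: [-0.1, 0.2, 2.3]
grip_width: 0.284
```

Request:
{"name": "play_rows", "arguments": {"deltas": [{"delta_pos": [0, 0, 0], "spin": 0}, {"delta_pos": [0, 0, 0], "spin": 0.0}, {"delta_pos": [0, 0, 0], "spin": 0}, {"delta_pos": [-0.02, 0, 0], "spin": 0}, {"delta_pos": [-0.03, 0, 0], "spin": 0}, {"delta_pos": [-0.03, 0, 0], "spin": 0}, {"delta_pos": [0, 0.013, 0.036], "spin": 0.04}, {"delta_pos": [0, 0.013, 0.036], "spin": 0.04}, {"delta_pos": [0, 0.011, 0.036], "spin": 0.04}, {"delta_pos": [0, 0.008, 0.037], "spin": 0.04}, {"delta_pos": [0, 0.004, 0.036], "spin": 0.03}, {"delta_pos": [0, 0, 0], "spin": 0}], "fingers": 0.58}}

```text
time_s: 22.4
tool_pos: [533.5, 369.1, 108.8]
tcp_rot: [-0.972, 1.326, 0.976]
ft_force: [-1.0, 0.7, -0.0]
grip_width: 0.419
```

Run:
```python
from h import *
for n in("wrist","scene"):
  p=arm.camera(n); print(n)
  for c in cells(p,20,48): 
    if c[2]<40: print(c)
plan([555,379.5,10],73)
```

```text
wrist
(0.9, array([295., 222.]), 4, array([549.4, 381.9,  58.7,  26. , -17. ]), array([547.4, 382.1,  26.5]))
(0.87, array([256.,  96.]), 3, array([450.9, 383.7,  71.4,  26. ,  14.5]), array([449.4, 383.6,  26.4]))
(0.84, array([ 47., 304.]), 10, array([549.4, 179.5,  30.4,  26.7, -11.5]), array([549. , 181.4,  38.8]))
scene
(0.81, array([320., 253.]), 4, array([547.5, 182.5,  72.8,  28.8,  -6.6]), array([550.1, 185.5,  37.3]))
(0.75, array([308., 230.]), 4, array([542.6, 125. ,  71.1,  29.8,  -6.6]), array([545.7, 130.1,  37.2]))
(0.55, array([376., 326.]), 5, array([554.5, 380.7,  71.5,  26.8, -16.4]), array([556.2, 381.6,  26.2]))
from [535.2 358.1 108.3] yaw 71.7 to [555.  379.5  10. ] yaw 73: n=3
{"delta_pos":[0.033,-0.004,0.009],"spin":-0.007},
{"delta_pos":[0.033,-0.004,0.009],"spin":-0.007},
{"delta_pos":[0.033,-0.004,0.009],"spin":-0.007},
```

Request:
{"name": "play_rows", "arguments": {"deltas": [{"delta_pos": [0.01, -0.008, 0.012], "spin": -0.02}, {"delta_pos": [0.025, -0.006, 0.012], "spin": 0}, {"delta_pos": [0.03, 0, 0.003], "spin": 0}, {"delta_pos": [0.015, 0, 0], "spin": 0}, {"delta_pos": [0.004, 0, 0], "spin": 0}, {"delta_pos": [0.0, 0, 0], "spin": 0}], "fingers": 0.35}}

```text
time_s: 23.1
tool_pos: [563.6, 367.6, 24.0]
tcp_rot: [-0.982, 1.329, 0.969]
ft_force: [0.5, 0.1, -0.3]
grip_width: 0.649
```

Run:
```python
from h import *
plan([555.3,379.8,10],73)
```

```text
from [563.6 367.6  24. ] yaw 72.2 to [555.3 379.8  10. ] yaw 73: n=1
{"delta_pos":[0.014,0.012,0.009],"spin":-0.014},
```

Request:
{"name": "play_rows", "arguments": {"deltas": [{"delta_pos": [0, 0.011, 0.008], "spin": -0.015}, {"delta_pos": [0.005, 0, 0], "spin": 0}, {"delta_pos": [0.006, 0, 0], "spin": 0}, {"delta_pos": [0.0, 0, 0], "spin": 0}, {"delta_pos": [0.0, 0, 0], "spin": 0}]}}

```text
time_s: 23.52
tool_pos: [556.9, 377.9, 16.2]
tcp_rot: [-0.992, 1.32, 0.978]
ft_force: [0.2, 0.7, 0.1]
grip_width: 0.648
```

Run:
```python
from h import *
plan([555.3,379.8,10],73)
```

```text
from [556.9 377.9  16.2] yaw 73.0 to [555.3 379.8  10. ] yaw 73: n=1
{"delta_pos":[0.006,0.002,0.001],"spin":-0.001},
```

Merge the last small descent with closing, as before.

Request:
{"name": "play_rows", "arguments": {"deltas": [{"delta_pos": [0.003, 0.002, 0.001], "spin": 0}, {"delta_pos": [0.003, 0, 0], "spin": 0}, {"delta_pos": [0, 0, 0], "spin": 0}, {"delta_pos": [0, 0, 0], "spin": 0}, {"delta_pos": [0, 0, 0], "spin": 0}, {"delta_pos": [0, 0, 0], "spin": 0}, {"delta_pos": [0, 0, 0], "spin": 0}, {"delta_pos": [0, 0, 0], "spin": 0}], "fingers": 1.0}}

```text
time_s: 24.18
tool_pos: [555.8, 380.2, 10.8]
tcp_rot: [-0.992, 1.318, 0.978]
ft_force: [0.5, 1.6, 0.1]
grip_width: 0.281
```

Run:
```python
from h import *
p=arm.camera("wrist")
for c in cells(p): 
    if c[2]<40: print(c)
s,R=st(); print(s["tool_pos"])
plan([535,68.9,110],84.1,frm=([555,380,110],73))
```

```text
(0.63, array([452., 408.]), 15, array([660.4, 449. ,  20.5,  13.3, -12.2]), array([660.1, 448.4,  26.7]))
(0.61, array([269., 237.]), 3, array([537.1, 386.3,  32.9,  26. , -17.3]), array([536.1, 386.5,  26.4]))
(0.56, array([221.,  55.]), 4, array([458.7, 385.7,  55.3,  26.1,  14.5]), array([461. , 385.8,  26.5]))
[555.78318396 380.19665381  10.805119  ]
from [555. 380. 110.] yaw 73.0 to [535.   68.9 110. ] yaw 84.1: n=8
{"delta_pos":[-0.000,-0.009,-0.038],"spin":-0.024},
{"delta_pos":[-0.000,-0.008,-0.038],"spin":-0.024},
{"delta_pos":[-0.000,-0.007,-0.038],"spin":-0.024},
{"delta_pos":[-0.000,-0.006,-0.038],"spin":-0.024},
{"delta_pos":[-0.000,-0.005,-0.039],"spin":-0.024},
{"delta_pos":[-0.000,-0.004,-0.039],"spin":-0.024},
{"delta_pos":[-0.000,-0.003,-0.039],"spin":-0.024},
{"delta_pos":[-0.000,-0.002,-0.039],"spin":-0.024},
```

Request:
{"name": "play_rows", "arguments": {"deltas": [{"delta_pos": [-0.025, 0, 0], "spin": 0}, {"delta_pos": [-0.035, 0, 0], "spin": 0}, {"delta_pos": [-0.02, -0.009, -0.032], "spin": -0.024}, {"delta_pos": [0, -0.008, -0.038], "spin": -0.024}, {"delta_pos": [0, -0.007, -0.038], "spin": -0.024}, {"delta_pos": [0, -0.006, -0.038], "spin": -0.024}, {"delta_pos": [0, -0.005, -0.038], "spin": -0.024}, {"delta_pos": [0, -0.004, -0.038], "spin": -0.024}, {"delta_pos": [0, -0.003, -0.038], "spin": -0.024}, {"delta_pos": [0, -0.002, -0.03], "spin": -0.024}, {"delta_pos": [0, 0, -0.012], "spin": 0}, {"delta_pos": [0, 0, -0.005], "spin": 0}]}}

```text
time_s: 25.28
tool_pos: [532.8, 59.7, 91.9]
tcp_rot: [-1.149, 1.232, 1.131]
ft_force: [-0.4, 0.5, -0.6]
grip_width: 0.282
```

Run:
```python
from h import *
plan([535.8,68.8,23.5],84.1)
```

```text
from [532.8  59.7  91.9] yaw 84.9 to [535.8  68.8  23.5] yaw 84.1: n=2
{"delta_pos":[0.034,-0.001,0.005],"spin":0.007},
{"delta_pos":[0.034,-0.001,0.005],"spin":0.007},
```

Request:
{"name": "play_rows", "arguments": {"deltas": [{"delta_pos": [0.01, -0.001, 0.007], "spin": 0.01}, {"delta_pos": [0.02, -0.001, 0.002], "spin": 0}, {"delta_pos": [0.015, 0, 0], "spin": 0}, {"delta_pos": [0.006, 0, 0], "spin": 0}, {"delta_pos": [0, 0, 0], "spin": 0}, {"delta_pos": [0, 0, 0], "spin": 0}]}}

```text
time_s: 25.78
tool_pos: [538.3, 73.5, 38.6]
tcp_rot: [-1.139, 1.234, 1.122]
ft_force: [-0.2, 0.7, -1.0]
grip_width: 0.282
```

Run:
```python
from h import *
plan([535.8,68.8,23.5],84.1)
```

```text
from [538.3  73.5  38.6] yaw 84.2 to [535.8  68.8  23.5] yaw 84.1: n=1
{"delta_pos":[0.015,0.002,-0.005],"spin":0.002},
```

Request:
{"name": "play_rows", "arguments": {"deltas": [{"delta_pos": [0, 0.002, -0.005], "spin": 0}, {"delta_pos": [0.003, 0, 0], "spin": 0}, {"delta_pos": [0.006, 0, 0], "spin": 0}, {"delta_pos": [0.003, 0, 0], "spin": 0}, {"delta_pos": [0, 0, 0], "spin": 0}, {"delta_pos": [0, 0, 0], "spin": 0}]}}

```text
time_s: 26.28
tool_pos: [537.1, 70.5, 27.4]
tcp_rot: [-1.141, 1.229, 1.122]
ft_force: [0.2, 0.6, -2.1]
grip_width: 0.281
```

Request:
{"name": "play_rows", "arguments": {"deltas": [{"delta_pos": [0.001, 0.001, -0.002], "spin": 0}, {"delta_pos": [0.002, 0, 0], "spin": 0}, {"delta_pos": [0.001, 0, 0], "spin": 0}, {"delta_pos": [0, 0, 0], "spin": 0}, {"delta_pos": [0, 0, 0], "spin": 0}]}}

```text
time_s: 26.7
tool_pos: [536.2, 68.2, 23.3]
tcp_rot: [-1.141, 1.229, 1.121]
ft_force: [0.1, 0.3, -1.7]
grip_width: 0.276
```

Request:
{"name": "play_rows", "arguments": {"deltas": [{"delta_pos": [0, 0, 0], "spin": 0}, {"delta_pos": [0, 0, 0], "spin": 0.0}, {"delta_pos": [0, 0, 0], "spin": 0}, {"delta_pos": [-0.02, 0, 0], "spin": 0}, {"delta_pos": [-0.03, 0, 0], "spin": 0}, {"delta_pos": [-0.03, 0, 0], "spin": 0}, {"delta_pos": [-0.01, 0.013, 0.034], "spin": -0.04}, {"delta_pos": [0, 0.012, 0.035], "spin": -0.04}, {"delta_pos": [0, 0.01, 0.036], "spin": -0.04}, {"delta_pos": [0, 0.009, 0.036], "spin": -0.04}, {"delta_pos": [0, 0.007, 0.036], "spin": -0.04}, {"delta_pos": [0, 0.006, 0.036], "spin": -0.04}], "fingers": 0.58}}

```text
time_s: 27.7
tool_pos: [480.8, 278.8, 120.2]
tcp_rot: [-1.317, 1.117, 1.28]
ft_force: [0.6, 0.6, -1.1]
grip_width: 0.418
```

Run:
```python
from h import *
for n in("wrist","scene"):
  p=arm.camera(n); print(n)
  for c in cells(p,20,48): 
    if c[2]<40: print(c)
plan([451,383.9,90],104.5)
```

```text
wrist
(0.94, array([ 20., 223.]), 3, array([526.4,  81.3,  60.6,  20. ,  14.6]), array([519.2,  81.5,  32.1]))
(0.6, array([ 75., 226.]), 3, array([525.6, 126.9,  40.9,  26.3,  -6.6]), array([515.9, 127.9,  38. ]))
scene
(0.95, array([420., 299.]), 8, array([450.4, 384.2,  72.7,  26.3,  14.4]), array([453.3, 385.7,  26.4]))
(0.87, array([320., 251.]), 4, array([548.7, 181.8,  70.3,  28.2,  -7.3]), array([551.3, 185.7,  37.4]))
(0.64, array([311., 230.]), 3, array([541.9, 125.9,  71.9,  29.9,  -4.5]), array([544.4, 129.8,  37.2]))
(0.61, array([295., 218.]), 4, array([536.8,  69.6,  71.1,  30.1,  -5.7]), array([539.2,  74.8,  37.1]))
from [480.6 278.2 119.6] yaw 97.5 to [451.  383.9  90. ] yaw 104.5: n=3
{"delta_pos":[0.010,0.005,0.036],"spin":-0.041},
{"delta_pos":[0.010,0.004,0.036],"spin":-0.041},
{"delta_pos":[0.010,0.002,0.037],"spin":-0.041},
```

Request:
{"name": "play_rows", "arguments": {"deltas": [{"delta_pos": [0.01, 0.005, 0.034], "spin": -0.04}, {"delta_pos": [0.01, 0.004, 0.034], "spin": -0.04}, {"delta_pos": [0.01, 0.002, 0.025], "spin": -0.04}, {"delta_pos": [0.02, 0, 0.01], "spin": 0}, {"delta_pos": [0.02, 0, 0], "spin": 0}, {"delta_pos": [0.01, 0, 0], "spin": 0}, {"delta_pos": [0, 0, 0], "spin": 0}, {"delta_pos": [0, 0, 0], "spin": 0}], "fingers": 0.35}}

```text
time_s: 28.57
tool_pos: [463.3, 368.2, 37.4]
tcp_rot: [-1.4, 1.065, 1.347]
ft_force: [1.0, -0.3, 0.9]
grip_width: 0.651
```

Run:
```python
from h import *
for n in("wrist","scene"):
  p=arm.camera(n); print(n)
  for c in cells(p,20,48): 
    if c[2]<40: print(c)
plan([451,383.9,10],104.5)
```

```text
wrist
(0.82, array([310., 212.]), 4, array([442. , 381.5,  53.8,  26.2,  14.3]), array([439.9, 380.7,  26.5]))
(0.35, array([ 17., 201.]), 7, array([484.7, 224.7,  17.5,   8. ,  23.4]), array([482.6, 225.7,  24.2]))
scene
(0.85, array([322., 250.]), 4, array([548. , 182.1,  72.8,  28.6,  -6.4]), array([551.2, 185.4,  37.2]))
(0.75, array([308., 231.]), 3, array([542.8, 125.8,  71.1,  28.2,  -6.4]), array([545.2, 130.1,  37.3]))
(0.64, array([414., 302.]), 7, array([457.5, 385. ,  60.4,  26.3,  19.2]), array([462.9, 385.6,  26.4]))
(0.6, array([295., 216.]), 3, array([538.8,  72.6,  67.2,  26.2,  -6.6]), array([540.6,  76.3,  37. ]))
from [463.5 369.6  38.6] yaw 103.4 to [451.  383.9  10. ] yaw 104.5: n=1
{"delta_pos":[0.029,0.009,0.017],"spin":-0.019},
```

Request:
{"name": "play_rows", "arguments": {"deltas": [{"delta_pos": [0.0, 0.009, 0.015], "spin": -0.02}, {"delta_pos": [0.01, 0.001, 0], "spin": 0}, {"delta_pos": [0.01, 0, 0], "spin": 0}, {"delta_pos": [0.005, 0, 0], "spin": 0}, {"delta_pos": [0, 0, 0], "spin": 0}, {"delta_pos": [0, 0, 0], "spin": 0}]}}

```text
time_s: 29.27
tool_pos: [454.4, 382.0, 15.3]
tcp_rot: [-1.412, 1.046, 1.357]
ft_force: [0.4, 1.0, 0.3]
grip_width: 0.648
```

Run:
```python
from h import *
plan([450,384,10],104.5)
```

```text
from [454.4 382.   15.3] yaw 104.4 to [450 384  10] yaw 104.5: n=1
{"delta_pos":[0.005,0.004,0.003],"spin":-0.002},
```

Request:
{"name": "play_rows", "arguments": {"deltas": [{"delta_pos": [0.003, 0.004, 0.002], "spin": 0}, {"delta_pos": [0.002, 0, 0], "spin": 0}, {"delta_pos": [0, 0, 0], "spin": 0}, {"delta_pos": [0, 0, 0], "spin": 0}, {"delta_pos": [0, 0, 0], "spin": 0}, {"delta_pos": [0, 0, 0], "spin": 0}, {"delta_pos": [0, 0, 0], "spin": 0}, {"delta_pos": [0, 0, 0], "spin": 0}], "fingers": 1.0}}

```text
time_s: 29.93
tool_pos: [450.8, 382.4, 10.1]
tcp_rot: [-1.411, 1.047, 1.355]
ft_force: [-0.3, -0.4, -0.8]
grip_width: 0.279
```

Run:
```python
from h import *
p=arm.camera("wrist")
for c in cells(p): 
    if c[2]<40: print(c)
s,R=st(); print(s["tool_pos"])
plan([529.3,13.2,110],84.1,frm=([450,384,100],104.5))
```

```text
(0.74, array([277., 238.]), 3, array([431.5, 377.7,  31.6,  26. ,  14. ]), array([430.4, 377.5,  26.5]))
[450.72431873 382.36521126  10.07826757]
from [450. 384. 100.] yaw 104.5 to [529.3  13.2 110. ] yaw 84.1: n=10
{"delta_pos":[-0.001,0.002,-0.038],"spin":0.036},
{"delta_pos":[-0.001,0.000,-0.038],"spin":0.036},
{"delta_pos":[-0.001,-0.001,-0.038],"spin":0.036},
{"delta_pos":[-0.001,-0.002,-0.038],"spin":0.036},
{"delta_pos":[-0.001,-0.004,-0.038],"spin":0.036},
{"delta_pos":[-0.001,-0.005,-0.038],"spin":0.036},
{"delta_pos":[-0.001,-0.006,-0.037],"spin":0.036},
{"delta_pos":[-0.001,-0.008,-0.037],"spin":0.036},
{"delta_pos":[-0.001,-0.009,-0.037],"spin":0.036},
{"delta_pos":[-0.001,-0.010,-0.036],"spin":0.036},
```

Request:
{"name": "play_rows", "arguments": {"deltas": [{"delta_pos": [-0.025, 0, 0], "spin": 0}, {"delta_pos": [-0.035, 0, 0], "spin": 0}, {"delta_pos": [-0.025, 0.002, -0.034], "spin": 0.036}, {"delta_pos": [-0.005, 0, -0.037], "spin": 0.036}, {"delta_pos": [0, -0.001, -0.037], "spin": 0.036}, {"delta_pos": [0, -0.002, -0.037], "spin": 0.036}, {"delta_pos": [0, -0.004, -0.037], "spin": 0.036}, {"delta_pos": [0, -0.005, -0.037], "spin": 0.036}, {"delta_pos": [0, -0.006, -0.037], "spin": 0.036}, {"delta_pos": [0, -0.008, -0.037], "spin": 0.036}, {"delta_pos": [0, -0.009, -0.033], "spin": 0.036}, {"delta_pos": [0, -0.01, -0.02], "spin": 0.02}]}}

```text
time_s: 31.03
tool_pos: [522.5, 33.7, 105.4]
tcp_rot: [-1.151, 1.208, 1.11]
ft_force: [0.5, 0.8, -1.0]
grip_width: 0.28
```

Run:
```python
from h import *
plan([530.3,13.0,60],84.1)
```

```text
from [522.5  33.7 105.4] yaw 84.5 to [530.3  13.   60. ] yaw 84.1: n=2
{"delta_pos":[0.023,-0.005,-0.010],"spin":0.004},
{"delta_pos":[0.023,-0.005,-0.010],"spin":0.004},
```

Request:
{"name": "play_rows", "arguments": {"deltas": [{"delta_pos": [0.01, -0.005, -0.008], "spin": 0}, {"delta_pos": [0.02, -0.005, -0.008], "spin": 0}, {"delta_pos": [0.015, 0, -0.001], "spin": 0}, {"delta_pos": [0.008, 0, 0], "spin": 0}, {"delta_pos": [0, 0, 0], "spin": 0}, {"delta_pos": [0, 0, 0], "spin": 0}, {"delta_pos": [0, 0, 0], "spin": 0}]}}

```text
time_s: 31.62
tool_pos: [535.4, 11.4, 49.5]
tcp_rot: [-1.148, 1.21, 1.104]
ft_force: [-0.1, 0.4, -1.1]
grip_width: 0.281
```

Run:
```python
from h import *
plan([530.3,13.0,23.5],84.1)
```

```text
from [535.4  11.4  49.5] yaw 84.2 to [530.3  13.   23.5] yaw 84.1: n=1
{"delta_pos":[0.026,0.005,0.001],"spin":0.001},
```

Request:
{"name": "play_rows", "arguments": {"deltas": [{"delta_pos": [0.008, 0.005, 0.001], "spin": 0}, {"delta_pos": [0.01, 0, 0], "spin": 0}, {"delta_pos": [0.003, 0, 0], "spin": 0}, {"delta_pos": [0, 0, 0], "spin": 0}, {"delta_pos": [0, 0, 0], "spin": 0}, {"delta_pos": [0, 0, 0], "spin": 0}]}}

```text
time_s: 32.12
tool_pos: [531.8, 16.5, 27.8]
tcp_rot: [-1.151, 1.205, 1.107]
ft_force: [-0.4, -0.1, -1.0]
grip_width: 0.28
```

Request:
{"name": "play_rows", "arguments": {"deltas": [{"delta_pos": [-0.001, 0.001, -0.003], "spin": 0}, {"delta_pos": [0, 0, 0], "spin": 0}, {"delta_pos": [0.002, 0, 0], "spin": 0}, {"delta_pos": [0.002, 0, 0], "spin": 0}, {"delta_pos": [0.001, 0, 0], "spin": 0}, {"delta_pos": [0, 0, 0], "spin": 0}, {"delta_pos": [0, 0, 0], "spin": 0}]}}

```text
time_s: 32.7
tool_pos: [531.5, 12.8, 24.3]
tcp_rot: [-1.151, 1.204, 1.105]
ft_force: [-0.4, 0.0, -1.7]
grip_width: 0.28
```

Request:
{"name": "play_rows", "arguments": {"deltas": [{"delta_pos": [0.0015, 0.001, 0], "spin": 0}, {"delta_pos": [0.0005, 0, 0], "spin": 0}, {"delta_pos": [0, 0, 0], "spin": 0}, {"delta_pos": [0, 0, 0], "spin": 0}]}}

```text
time_s: 33.03
tool_pos: [530.7, 13.0, 22.4]
tcp_rot: [-1.151, 1.203, 1.105]
ft_force: [-0.4, 0.1, 0.7]
grip_width: 0.278
```

Request:
{"name": "play_rows", "arguments": {"deltas": [{"delta_pos": [0, 0, 0], "spin": 0}, {"delta_pos": [0, 0, 0], "spin": 0.0}, {"delta_pos": [0, 0, 0], "spin": 0}, {"delta_pos": [-0.02, 0, 0], "spin": 0}, {"delta_pos": [-0.03, 0, 0], "spin": 0}, {"delta_pos": [-0.035, 0, 0], "spin": 0}, {"delta_pos": [-0.035, 0, 0], "spin": 0.06}, {"delta_pos": [-0.02, 0, 0], "spin": 0.12}, {"delta_pos": [0, 0, -0.01], "spin": 0.12}, {"delta_pos": [0, 0, -0.02], "spin": 0.12}, {"delta_pos": [0, -0.01, -0.02], "spin": 0.12}, {"delta_pos": [0, -0.01, -0.02], "spin": 0.12}], "fingers": 0.58}}

```text
time_s: 34.03
tool_pos: [507.9, -57.2, 168.0]
tcp_rot: [-0.624, 1.419, 0.612]
ft_force: [0.4, -0.5, 1.1]
grip_width: 0.419
```

Run:
```python
from h import *
p=arm.camera("scene")
for c in cells(p,20,48): 
    if c[2]<40: print(c)
plan([510,-215,160],-5.9)
```

```text
(0.9, array([287., 204.]), 4, array([532.3,  15.2,  70.6,  29.7,  -3.7]), array([534.7,  20.8,  36.9]))
(0.85, array([322., 250.]), 4, array([548.2, 181.5,  72.6,  28.6,  -6.1]), array([551.2, 185.9,  37.4]))
(0.71, array([297., 218.]), 4, array([536.7,  71.1,  72. ,  27.5,  -4.2]), array([540.2,  75.2,  37.2]))
(0.64, array([309., 233.]), 3, array([541.5, 120.9,  71.6,  39.9,  -5.3]), array([545.5, 130.1,  37.1]))
from [506.6 -60.7 167.6] yaw 45.5 to [ 510 -215  160] yaw -5.9: n=8
{"delta_pos":[0.001,-0.014,-0.013],"spin":0.112},
{"delta_pos":[0.001,-0.015,-0.012],"spin":0.112},
{"delta_pos":[0.001,-0.016,-0.010],"spin":0.112},
{"delta_pos":[0.001,-0.017,-0.008],"spin":0.112},
{"delta_pos":[0.001,-0.018,-0.006],"spin":0.112},
{"delta_pos":[0.001,-0.019,-0.004],"spin":0.112},
{"delta_pos":[0.001,-0.019,-0.002],"spin":0.112},
{"delta_pos":[0.001,-0.019,0.000],"spin":0.112},
```

Request:
{"name": "play_rows", "arguments": {"deltas": [{"delta_pos": [0.001, -0.014, -0.013], "spin": 0.11}, {"delta_pos": [0.001, -0.015, -0.012], "spin": 0.11}, {"delta_pos": [0.001, -0.016, -0.01], "spin": 0.11}, {"delta_pos": [0.001, -0.017, -0.008], "spin": 0.11}, {"delta_pos": [0.001, -0.018, -0.006], "spin": 0.11}, {"delta_pos": [0.001, -0.019, -0.004], "spin": 0.11}, {"delta_pos": [0.001, -0.019, -0.002], "spin": 0.11}, {"delta_pos": [0.001, -0.015, 0], "spin": 0.11}, {"delta_pos": [0, 0, 0], "spin": 0}, {"delta_pos": [0, 0, 0], "spin": 0}], "fingers": 1.0}}

```text
time_s: 34.97
tool_pos: [512.2, -209.2, 156.3]
tcp_rot: [0.097, 1.513, -0.066]
ft_force: [0.0, 0.5, -0.2]
grip_width: 0.005
```

```bash
cat >> h.py <<'E'
O=np.array([537.9,96.8,0]); Y=np.radians(-5.9)
J=np.array([[np.cos(Y),-np.sin(Y),0],[np.sin(Y),np.cos(Y),0],[0,0,1]])
def tojig(w): return (w-O)@J
def tow(j): return np.asarray(j,float)@J.T+O
def sleeve(p,off=0):
    """spoke angles (deg from up toward -y) from depth points near x=0"""
    j=tojig(world(p))-np.array([0,-204,52-off]); 
    r=np.hypot(j[...,1],j[...,2]); m=(p["z_map"]>0)&(r>19)&(r<41)&(abs(j[...,0])<9)&(j[...,2]>-12)
    a=np.degrees(np.arctan2(-j[...,1],j[...,2]))[m]
    h,e=np.histogram(a,np.arange(-120,121,5)); print([(int(x),int(n)) for x,n in zip(e,h) if n>2])
    b=np.radians(a*4); print("spoke phase (mod 90)",np.degrees(np.angle(np.exp(1j*b).mean()))/4, m.sum())
E
python3 - <<'E'
from h import *
s,R=st(); print(s["tool_pos"],tojig(s["tool_pos"]))
p=arm.camera("wrist"); save(p,"w4.png",s=1.42); sleeve(p,1.5)
zr(p,"near_jaw",28,36); zr(p,"sleeve",45,100)
j=tojig(world(p)); print([np.median(j[(abs(j[...,2]-64.5)<2)&(abs(j[...,1]+204)<30)&(s_*j[...,0]>20)],0).round(1) for s_ in(-1,1)])
for n,o in(("scene",1.6),("side",0)): 
    p=arm.camera(n); print(n); sleeve(p,o)
E
```

```text
[ 512.16630668 -209.19392039  156.30672777] [   5.85651407 -307.01824625  156.30672777]
[(-90, 5), (-85, 104), (-80, 166), (-75, 27), (-5, 6), (0, 56), (5, 62), (10, 17), (80, 45), (85, 151), (90, 55)]
spoke phase (mod 90) 5.197332978605732 700
near_jaw 0.91 [177.  64.] 1210 [458.3 -63.7  44.6  16.2  84.2] [459.2 -61.7  30.8]
sleeve 0.7 [255.  75.] 3307 [ 517.3 -106.3   53.6   52.8   40.4] [ 516.7 -108.3   60.8]
[array([ -62.1, -204.3,   64.2]), array([  62.2, -204.3,   64.3])]
scene
[(-85, 8), (-80, 8), (-10, 6), (-5, 8), (0, 4), (85, 10), (90, 3)]
spoke phase (mod 90) 1.4249686181589862 64
side
[(-85, 8), (-80, 8), (-75, 3), (80, 5), (85, 16), (90, 9)]
spoke phase (mod 90) 2.0629229423619524 53
```

View pics/w4.png

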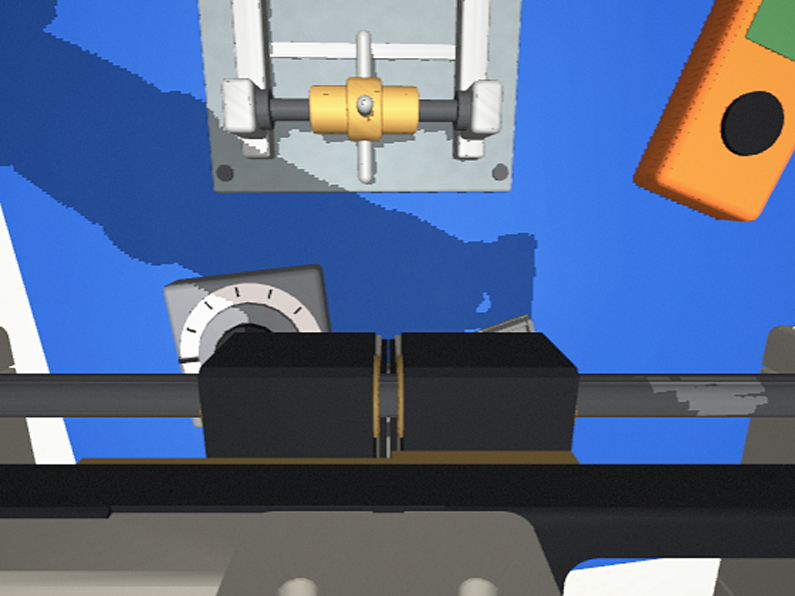

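```bash
cat >> h.py <<'E'
AX=np.array([0,-204,52.])
def wp(pts,step=0.03):
    """rows through points (x,y,z relative to the sleeve axis, jig axes)"""
    s,R=st(); P=tojig(s["tool_pos"])-AX; y0=np.degrees(np.arctan2(R[1,2],R[0,2]))
    print("now",P.round(1),"yaw",round(y0,1),"tilt",R[:,0].round(3)); k=0; sp=np.radians(y0+5.9)
    A=np.c_[R[:,0],R[:,1],R[:,2]]
    for q in pts:
        d=(np.array(q,float)-P)/1000; n=max(1,int(np.ceil(np.linalg.norm(d)/step)))
        for i in range(n):
            t=A.T@(J@(d/n)); print('{"delta_pos":[%.3f,%.3f,%.3f],"spin":%.3f},'%(*t,sp if k==0 else 0)); k+=1
        P=np.array(q,float)
    print("rows",k)
E
python3 -c "
from h import *
wp([(0,24,70),(0,24,24)],0.035)"
```

```text
now [   5.9 -102.1  104.6] yaw -6.0 tilt [ 0.058  0.018 -0.998]
{"delta_pos":[0.009,0.031,-0.002],"spin":-0.002},
{"delta_pos":[0.009,0.031,-0.002],"spin":0.000},
{"delta_pos":[0.009,0.031,-0.002],"spin":0.000},
{"delta_pos":[0.009,0.031,-0.002],"spin":0.000},
{"delta_pos":[0.023,-0.001,-0.001],"spin":0.000},
{"delta_pos":[0.023,-0.001,-0.001],"spin":0.000},
rows 6
```

Request:
{"name": "play_rows", "arguments": {"deltas": [{"delta_pos": [0.009, 0.031, -0.002], "spin": 0}, {"delta_pos": [0.009, 0.031, -0.002], "spin": 0}, {"delta_pos": [0.009, 0.031, -0.002], "spin": 0}, {"delta_pos": [0.009, 0.028, -0.002], "spin": 0}, {"delta_pos": [0.01, 0.005, -0.001], "spin": 0}, {"delta_pos": [0.018, 0, -0.001], "spin": 0}, {"delta_pos": [0.012, 0, -0.001], "spin": 0}, {"delta_pos": [0, 0, 0], "spin": 0}, {"delta_pos": [0, 0, 0], "spin": 0}]}}

```text
time_s: 35.97
tool_pos: [520.5, -67.9, 82.6]
tcp_rot: [0.084, 1.507, -0.047]
ft_force: [-0.2, -0.3, 0.1]
grip_width: 0.007
```

```bash
python3 -c "
from h import *
p=arm.camera('scene'); save(p,'s5.png',(215,110,345,210),6)
wp([(0,22,25),(0,13.5,26),(0,-1,26),(0,-12,23),(0,-20,17),(0,-27,8),(0,-27,60),(0,33,60)])"
```

```text
now [-0.3 38.3 30.8] yaw -4.9 tilt [ 0.063  0.021 -0.998]
{"delta_pos":[0.005,-0.016,-0.000],"spin":0.018},
{"delta_pos":[-0.001,-0.008,-0.000],"spin":0.000},
{"delta_pos":[-0.000,-0.014,-0.000],"spin":0.000},
{"delta_pos":[0.003,-0.011,-0.000],"spin":0.000},
{"delta_pos":[0.006,-0.008,-0.001],"spin":0.000},
{"delta_pos":[0.009,-0.007,-0.001],"spin":0.000},
{"delta_pos":[-0.026,0.001,0.002],"spin":0.000},
{"delta_pos":[-0.026,0.001,0.002],"spin":0.000},
{"delta_pos":[0.001,0.030,0.001],"spin":0.000},
{"delta_pos":[0.001,0.030,0.001],"spin":0.000},
rows 10
```

View pics/s5.png

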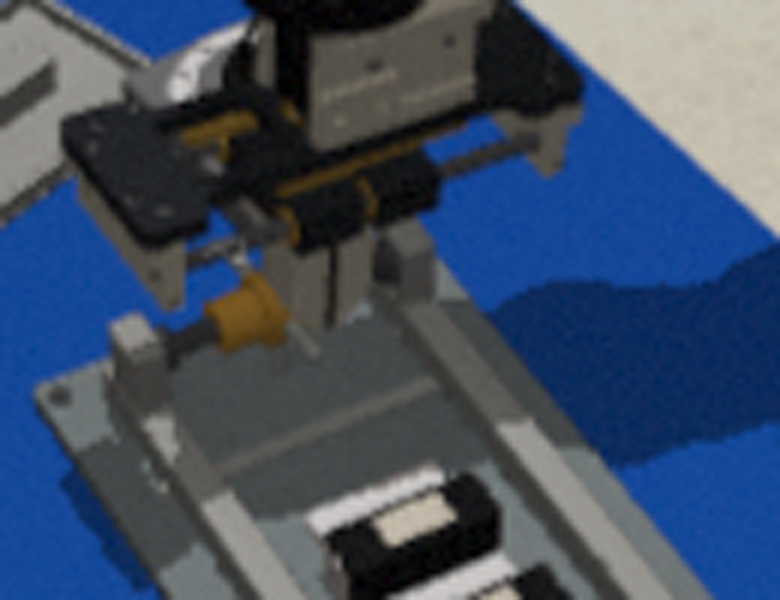

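Request:
{"name": "play_rows", "arguments": {"deltas": [{"delta_pos": [0.005, -0.016, 0], "spin": 0.02}, {"delta_pos": [0, -0.01, 0], "spin": 0}, {"delta_pos": [0, -0.014, 0], "spin": 0}, {"delta_pos": [0.003, -0.011, 0], "spin": 0}, {"delta_pos": [0.006, -0.009, -0.001], "spin": 0}, {"delta_pos": [0.009, -0.007, -0.001], "spin": 0}, {"delta_pos": [0.003, 0, 0], "spin": 0}]}}

```text
time_s: 36.6
tool_pos: [516.1, -133.3, 60.4]
tcp_rot: [0.1, 1.501, -0.052]
ft_force: [-1.9, -0.5, 2.6]
grip_width: 0.007
```

```bash
python3 -c "
from h import *
p=arm.camera('scene'); sleeve(p,1.6)
wp([(0,-27,8),(0,-27,60),(0,33,60),(0,33,24)])"
```

```text
[(-100, 3), (-95, 7), (-90, 7), (-20, 3), (-15, 11), (-10, 6), (20, 4), (25, 10), (30, 12), (35, 9), (40, 7), (45, 5)]
spoke phase (mod 90) 28.546689073495866 98
now [  2.2 -26.7   8.4] yaw -5.7 tilt [ 0.07   0.027 -0.997]
{"delta_pos":[0.000,-0.000,-0.002],"spin":0.004},
{"delta_pos":[-0.026,0.001,0.002],"spin":0.000},
{"delta_pos":[-0.026,0.001,0.002],"spin":0.000},
{"delta_pos":[0.001,0.030,0.000],"spin":0.000},
{"delta_pos":[0.001,0.030,0.000],"spin":0.000},
{"delta_pos":[0.018,-0.001,-0.001],"spin":0.000},
{"delta_pos":[0.018,-0.001,-0.001],"spin":0.000},
rows 7
```

Request:
{"name": "play_rows", "arguments": {"deltas": [{"delta_pos": [-0.03, 0, 0], "spin": 0}, {"delta_pos": [-0.026, 0.004, 0.002], "spin": 0}, {"delta_pos": [0, 0.032, 0], "spin": 0}, {"delta_pos": [0.003, 0.03, 0], "spin": 0}, {"delta_pos": [0.02, 0, 0], "spin": 0}, {"delta_pos": [0.016, 0, -0.001], "spin": 0}, {"delta_pos": [0, 0, 0], "spin": 0}, {"delta_pos": [0, 0, 0], "spin": 0}]}}

```text
time_s: 37.32
tool_pos: [526.7, -65.2, 88.1]
tcp_rot: [0.101, 1.492, -0.052]
ft_force: [-0.5, -0.1, 1.3]
grip_width: 0.002
```

```bash
python3 -c "
from h import *
p=arm.camera('scene'); sleeve(p,1.6)
wp([(0,22,25),(0,13.5,26),(0,-1,26),(0,-12,23),(0,-20,17),(0,-27,8)])"
```

```text
[(-100, 3), (-95, 9), (-90, 8), (70, 6), (75, 4)]
spoke phase (mod 90) -5.969711225953773 37
now [ 5.5 41.7 36.1] yaw -5.7 tilt [ 0.078  0.028 -0.997]
{"delta_pos":[0.010,-0.020,-0.006],"spin":0.003},
{"delta_pos":[-0.001,-0.008,0.000],"spin":0.000},
{"delta_pos":[-0.001,-0.014,-0.000],"spin":0.000},
{"delta_pos":[0.003,-0.011,-0.000],"spin":0.000},
{"delta_pos":[0.006,-0.008,-0.000],"spin":0.000},
{"delta_pos":[0.009,-0.007,-0.001],"spin":0.000},
rows 6
```

Request:
{"name": "play_rows", "arguments": {"deltas": [{"delta_pos": [0.011, -0.018, -0.006], "spin": 0}, {"delta_pos": [0, -0.01, 0], "spin": 0}, {"delta_pos": [0, -0.014, 0], "spin": 0}, {"delta_pos": [0.003, -0.012, 0], "spin": 0}, {"delta_pos": [0.006, -0.01, -0.001], "spin": 0}, {"delta_pos": [0.009, -0.007, -0.001], "spin": 0}, {"delta_pos": [0.004, 0, 0], "spin": 0}, {"delta_pos": [-0.03, 0, 0.001], "spin": 0}, {"delta_pos": [-0.028, 0.004, 0.001], "spin": 0}, {"delta_pos": [0, 0.03, 0], "spin": 0}, {"delta_pos": [0.003, 0.028, 0], "spin": 0}, {"delta_pos": [0.02, 0, 0], "spin": 0}]}}

```text
time_s: 38.37
tool_pos: [525.0, -78.4, 104.5]
tcp_rot: [0.115, 1.481, -0.058]
ft_force: [0.7, 0.3, 0.5]
grip_width: 0.005
```

```bash
python3 -c "
from h import *
p=arm.camera('scene'); sleeve(p,1.6)
p=arm.camera('side'); sleeve(p,0)
wp([(0,22,25),(0,13.5,26),(0,-1,26),(0,-12,23),(0,-20,17),(0,-27,8)])"
```

```text
[(-100, 3), (-95, 8), (-90, 7), (-85, 6), (75, 7), (80, 6)]
spoke phase (mod 90) -3.061642827819186 57
[(-95, 3), (-90, 6), (-85, 8), (-10, 3), (-5, 5), (0, 12), (5, 9), (75, 11), (80, 10), (85, 6)]
spoke phase (mod 90) -1.3699520380860262 78
now [ 1.7 24.8 48.2] yaw -6.6 tilt [ 0.081  0.03  -0.996]
{"delta_pos":[0.023,-0.004,-0.003],"spin":-0.012},
{"delta_pos":[-0.001,-0.008,0.000],"spin":0.000},
{"delta_pos":[-0.001,-0.014,0.000],"spin":0.000},
{"delta_pos":[0.003,-0.011,-0.000],"spin":0.000},
{"delta_pos":[0.006,-0.008,-0.000],"spin":0.000},
{"delta_pos":[0.009,-0.007,-0.001],"spin":0.000},
rows 6
```

Request:
{"name": "play_rows", "arguments": {"deltas": [{"delta_pos": [0.02, 0, -0.003], "spin": 0}, {"delta_pos": [0.004, -0.01, 0], "spin": 0}, {"delta_pos": [0, -0.014, 0], "spin": 0}, {"delta_pos": [0.002, -0.013, 0], "spin": 0}, {"delta_pos": [0.006, -0.01, -0.001], "spin": 0}, {"delta_pos": [0.009, -0.007, -0.001], "spin": 0}, {"delta_pos": [0.004, 0, 0], "spin": 0}, {"delta_pos": [-0.03, 0, 0.001], "spin": 0}, {"delta_pos": [-0.028, 0.004, 0.001], "spin": 0}, {"delta_pos": [0, 0.03, 0], "spin": 0}, {"delta_pos": [0.003, 0.028, 0], "spin": 0}, {"delta_pos": [0.02, 0, 0], "spin": 0}]}}

```text
time_s: 39.47
tool_pos: [520.2, -81.8, 101.4]
tcp_rot: [0.131, 1.489, -0.075]
ft_force: [1.2, 0.1, -0.2]
grip_width: 0.005
```

```bash
cat >> h.py <<'E'
def jaws(p):
    w=world(p); out=[]
    for q in("near_jaw","far_jaw"):
        for d in arm.masks_of(q,p)[:1]:
            j=tojig(w); m=d["pixels"]&(p["z_map"]>0)&(w[...,2]>29)&(w[...,2]<36)&(abs(j[...,1])<120)
            out.append((q,round(d["p"],2),np.median(j[m],0).round(1)))
    print(out)
E
python3 -c "
from h import *
p=arm.camera('scene'); sleeve(p,1.6); jaws(p)
p=arm.camera('side'); sleeve(p,0); jaws(p)
wp([(0,22,25),(0,13.5,26),(0,-1,26),(0,-12,23),(0,-20,17),(0,-27,8)])"
```

```text
[(-95, 4), (-90, 7), (-85, 9), (-80, 3), (-10, 4), (80, 6), (85, 7)]
spoke phase (mod 90) -0.645960469027805 55
[('near_jaw', 0.88, array([-54.1,   7.7,  31.3])), ('far_jaw', 0.93, array([53.7,  5.7, 31. ]))]
[(-90, 5), (-85, 11), (0, 9), (5, 10), (10, 3), (75, 5), (80, 16), (85, 8)]
spoke phase (mod 90) 0.5325010388359127 74
[('near_jaw', 0.94, array([-56.2, -16.9,  32.6])), ('far_jaw', 0.69, array([49.6, 90.2, 32.6]))]
now [-1.9 18.7 46.5] yaw -8.0 tilt [ 0.075  0.028 -0.997]
{"delta_pos":[0.022,0.003,0.000],"spin":-0.036},
{"delta_pos":[-0.001,-0.008,0.000],"spin":0.000},
{"delta_pos":[-0.001,-0.014,0.001],"spin":0.000},
{"delta_pos":[0.003,-0.011,0.000],"spin":0.000},
{"delta_pos":[0.006,-0.008,-0.000],"spin":0.000},
{"delta_pos":[0.009,-0.007,-0.000],"spin":0.000},
rows 6
```

Request:
{"name": "play_rows", "arguments": {"deltas": [{"delta_pos": [0.006, 0.007, 0.001], "spin": -0.03}, {"delta_pos": [0.018, 0, 0], "spin": 0}, {"delta_pos": [0.004, -0.01, 0], "spin": 0}, {"delta_pos": [0, -0.014, 0], "spin": 0}, {"delta_pos": [0.002, -0.014, 0], "spin": 0}, {"delta_pos": [0.006, -0.011, 0], "spin": 0}, {"delta_pos": [0.009, -0.007, -0.001], "spin": 0}, {"delta_pos": [0.004, 0, 0], "spin": 0}, {"delta_pos": [-0.03, 0, 0.001], "spin": 0}, {"delta_pos": [-0.028, 0.004, 0.001], "spin": 0}, {"delta_pos": [0, 0.032, 0], "spin": 0}, {"delta_pos": [0.003, 0.032, 0], "spin": 0}]}}

```text
time_s: 40.77
tool_pos: [525.9, -72.9, 108.3]
tcp_rot: [0.108, 1.487, -0.056]
ft_force: [1.1, 0.2, -0.3]
grip_width: 0.008
```

```bash
python3 -c "
from h import *
p=arm.camera('scene'); sleeve(p,1.6); jaws(p)
p=arm.camera('side'); sleeve(p,0); jaws(p)
wp([(0,24,25),(0,13.5,26),(0,-1,26),(0,-12,23),(0,-20,17),(0,-27,8)])"
```

```text
[(-85, 7), (-80, 11), (-75, 4), (-70, 3), (85, 4), (90, 5), (95, 3)]
spoke phase (mod 90) 8.40315037321035 49
[('near_jaw', 0.69, array([-50.7,  10.7,  31.1])), ('far_jaw', 0.95, array([50.1, 12.5, 31.1]))]
[(-85, 4), (-80, 10), (-75, 9), (5, 8), (10, 11), (15, 5), (80, 4), (85, 10), (90, 14), (95, 5)]
spoke phase (mod 90) 8.30018119484346 87
[('near_jaw', 0.94, array([-53.6, -19.1,  32.6])), ('far_jaw', 0.74, array([46.2, 83.2, 32.4]))]
now [ 4.8 33.5 54.9] yaw -6.0 tilt [ 0.081  0.03  -0.996]
{"delta_pos":[0.015,-0.005,-0.004],"spin":-0.002},
{"delta_pos":[0.015,-0.005,-0.004],"spin":0.000},
{"delta_pos":[-0.001,-0.010,0.000],"spin":0.000},
{"delta_pos":[-0.001,-0.014,0.000],"spin":0.000},
{"delta_pos":[0.003,-0.011,-0.000],"spin":0.000},
{"delta_pos":[0.006,-0.008,-0.000],"spin":0.000},
{"delta_pos":[0.009,-0.007,-0.001],"spin":0.000},
rows 7
```

Request:
{"name": "play_rows", "arguments": {"deltas": [{"delta_pos": [0.016, -0.005, -0.004], "spin": 0}, {"delta_pos": [0.015, -0.005, -0.001], "spin": 0}, {"delta_pos": [0, -0.01, 0], "spin": 0}, {"delta_pos": [0, -0.014, 0], "spin": 0}, {"delta_pos": [0.002, -0.013, 0], "spin": 0}, {"delta_pos": [0.006, -0.01, 0], "spin": 0}, {"delta_pos": [0.009, -0.007, -0.001], "spin": 0}, {"delta_pos": [0.004, 0, 0], "spin": 0}, {"delta_pos": [-0.03, 0, 0.001], "spin": 0}, {"delta_pos": [-0.028, 0.004, 0.001], "spin": 0}, {"delta_pos": [0, 0.032, 0], "spin": 0}, {"delta_pos": [0.003, 0.03, 0], "spin": 0}]}}

```text
time_s: 42.07
tool_pos: [518.2, -90.6, 112.4]
tcp_rot: [0.125, 1.492, -0.076]
ft_force: [0.8, 1.6, -0.4]
grip_width: 0.006
```

```bash
python3 -c "
from h import *
p=arm.camera('scene'); sleeve(p,1.6); jaws(p)
p=arm.camera('side'); sleeve(p,0); jaws(p)
wp([(0,24,25),(0,13.5,26),(0,-1,26),(0,-12,23),(0,-20,17)])"
```

```text
[(-85, 6), (-80, 7), (-75, 8), (-10, 4), (-5, 6), (0, 8), (5, 5), (85, 4), (90, 7)]
spoke phase (mod 90) 4.9173604821272345 62
[('near_jaw', 0.88, array([-47.4,  10.9,  31.1])), ('far_jaw', 0.84, array([46.7, 10.5, 31.1]))]
[(-85, 4), (-80, 11), (-75, 7), (5, 6), (10, 13), (15, 7), (85, 10), (90, 14), (95, 6)]
spoke phase (mod 90) 8.427711806645043 84
[('near_jaw', 0.84, array([-49.8, -15.9,  32.6])), ('far_jaw', 0.64, array([44. , 79.9, 32.7]))]
now [-1.1 15.4 58.7] yaw -7.3 tilt [ 0.075  0.026 -0.997]
{"delta_pos":[0.017,0.004,-0.001],"spin":-0.025},
{"delta_pos":[0.017,0.004,-0.001],"spin":0.000},
{"delta_pos":[-0.001,-0.010,0.000],"spin":0.000},
{"delta_pos":[-0.000,-0.014,0.000],"spin":0.000},
{"delta_pos":[0.003,-0.011,0.000],"spin":0.000},
{"delta_pos":[0.006,-0.008,-0.000],"spin":0.000},
rows 6
```

Request:
{"name": "play_rows", "arguments": {"deltas": [{"delta_pos": [0.008, 0.01, -0.001], "spin": -0.02}, {"delta_pos": [0.017, 0.001, 0], "spin": 0}, {"delta_pos": [0.008, -0.008, 0], "spin": 0}, {"delta_pos": [0, -0.012, 0], "spin": 0}, {"delta_pos": [0, -0.012, 0], "spin": 0}, {"delta_pos": [0.003, -0.01, 0], "spin": 0}, {"delta_pos": [0.005, -0.006, 0], "spin": 0}, {"delta_pos": [0, 0, 0], "spin": 0}]}}

```text
time_s: 43.03
tool_pos: [515.0, -121.2, 64.7]
tcp_rot: [0.11, 1.499, -0.046]
ft_force: [-6.9, 3.5, 23.0]
grip_width: 0.005
```

```bash
python3 -c "
from h import *
p=arm.camera('scene'); sleeve(p,1.6); jaws(p)
p=arm.camera('side'); sleeve(p,0); jaws(p)
wp([(0,-20,17),(0,-24,13)])"
```

```text
[(-115, 4), (-110, 10), (-105, 6), (-35, 4), (-30, 7), (-25, 5), (0, 4), (5, 20), (10, 16), (15, 7)]
spoke phase (mod 90) -1.420374771580015 88
[('near_jaw', 0.72, array([ 244. , -113.8,   32.1])), ('far_jaw', 0.95, array([44.8,  6.3, 31.2]))]
[(40, 11), (45, 10), (50, 7), (55, 9), (60, 8), (65, 6)]
spoke phase (mod 90) -35.194720454927676 57
[('near_jaw', 0.88, array([-49.1,   7.9,  32.7])), ('far_jaw', 0.83, array([42.1, 50.8, 32.8]))]
now [ -0.4 -15.1  12.9] yaw -5.8 tilt [ 0.072  0.036 -0.997]
{"delta_pos":[-0.004,-0.005,0.001],"spin":0.001},
{"delta_pos":[0.004,-0.004,-0.000],"spin":0.000},
rows 2
```

Request:
{"name": "play_rows", "arguments": {"deltas": [{"delta_pos": [-0.012, 0, 0], "spin": 0}, {"delta_pos": [-0.002, -0.009, 0], "spin": 0}, {"delta_pos": [0, -0.002, 0], "spin": 0}, {"delta_pos": [0, 0, 0], "spin": 0}, {"delta_pos": [0.004, 0, 0], "spin": 0}, {"delta_pos": [0.003, 0, 0], "spin": 0}]}}

```text
time_s: 43.83
tool_pos: [512.5, -134.4, 69.1]
tcp_rot: [0.11, 1.5, -0.049]
ft_force: [-3.6, 0.8, 21.3]
grip_width: 0.004
```

```bash
python3 -c "
from h import *
p=arm.camera('scene'); sleeve(p,1.6); jaws(p); print(arm.sense()['ft_force'])
wp([(0,-24,13)])"
```

```text
[(-115, 3), (-110, 10), (-105, 5), (-35, 5), (-30, 7), (-25, 3), (25, 9), (30, 13), (35, 6), (40, 5), (55, 3), (60, 3)]
spoke phase (mod 90) -37.9322733932161 88
[('near_jaw', 0.6, array([-45.5,   7.6,  31.2])), ('far_jaw', 0.85, array([44.6, 22.3, 31.1]))]
[-2.33518575  0.45527001  7.96078586]
now [ -1.5 -28.6  17.5] yaw -5.9 tilt [ 0.071  0.036 -0.997]
{"delta_pos":[0.005,0.004,0.001],"spin":0.000},
rows 1
```

Request:
{"name": "play_rows", "arguments": {"deltas": [{"delta_pos": [-0.03, 0, 0], "spin": 0}, {"delta_pos": [-0.04, 0, 0], "spin": 0}, {"delta_pos": [-0.035, 0, 0], "spin": 0}, {"delta_pos": [-0.01, -0.03, -0.008], "spin": 0}, {"delta_pos": [0, -0.04, -0.01], "spin": 0}, {"delta_pos": [0, -0.04, -0.012], "spin": 0}, {"delta_pos": [0, -0.04, -0.013], "spin": 0}, {"delta_pos": [0, -0.04, -0.013], "spin": 0}, {"delta_pos": [0, -0.03, -0.012], "spin": 0}, {"delta_pos": [0, 0, 0], "spin": 0}, {"delta_pos": [0, 0, 0], "spin": 0}], "fingers": 0.35}}

```text
time_s: 44.9
tool_pos: [413.2, -354.8, 167.3]
tcp_rot: [0.1, 1.508, -0.04]
ft_force: [-0.0, 0.5, 0.3]
grip_width: 0.647
```

Run:
```python
from h import *
s,R=st(); print(s["tool_pos"],R.round(3),s["q"].round(2))
for n in("wrist","scene","side"):
    p=arm.camera(n); w=world(p)
    if n=="wrist": save(p,"w6.png",s=1.42)
    m=(p["z_map"]>0)&(abs(w[...,0]-428)<50)&(abs(w[...,1]+250)<50)
    for lo,hi in((60,75),(18,28)):
        k=(m&(w[...,2]>lo)&(w[...,2]<hi))
        if k.sum()>15: print(n,lo,k.sum(),rect(w[k][:,:2]),np.median(w[k],0).round(1))
p=arm.camera("scene"); sleeve(p,1.6); jaws(p)
```

```text
[ 413.17369545 -354.75705014  167.34887134] [[ 0.063  0.089  0.994]
 [ 0.036  0.995 -0.091]
 [-0.997  0.041  0.06 ]] [ 0.28  0.37  0.51  1.9  -0.31  0.92  0.85]
wrist 60 1115 [ 428.5 -242.1   41.8   14.2   33.3] [ 428.4 -242.7   66.2]
wrist 18 8160 [ 428.2 -246.1   99.5   92.1   -0. ] [ 424.8 -249.5   22.9]
scene 60 65 [ 429.8 -239.4   47.3   16.1   36.2] [ 429.4 -239.    64.7]
scene 18 483 [ 427.9 -245.4   99.    90.5   -0. ] [ 446.3 -234.2   22.8]
side 18 632 [ 407.2 -246.6   93.2   58.5  -89.5] [ 389.9 -254.3   24.4]
[(-115, 5), (-110, 10), (-105, 3), (-35, 5), (-30, 8), (-25, 3), (50, 8), (55, 5), (60, 3)]
spoke phase (mod 90) -27.301194592611193 61
[('near_jaw', 0.94, array([-45.1,  11.2,  31.2])), ('far_jaw', 0.71, array([44.2,  9.9, 31.1]))]
```

View pics/w6.png

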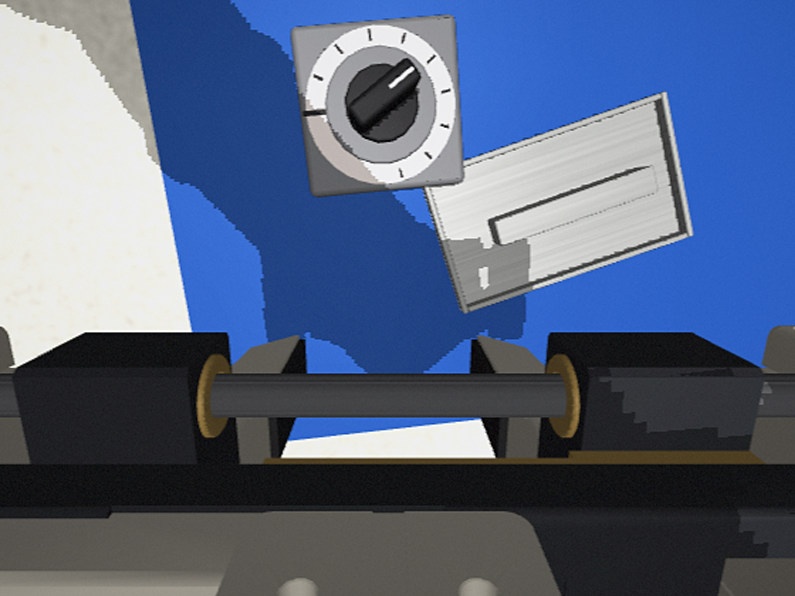

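```bash
python3 -c "
from h import *
plan([430,-241,110],-56.7)"
```

```text
from [ 415.3 -352.   168.2] yaw -4.9 to [ 430 -241  110] yaw -56.7: n=8
{"delta_pos":[0.007,0.014,0.001],"spin":0.113},
{"delta_pos":[0.007,0.014,-0.001],"spin":0.113},
{"delta_pos":[0.007,0.014,-0.003],"spin":0.113},
{"delta_pos":[0.007,0.013,-0.004],"spin":0.113},
{"delta_pos":[0.007,0.013,-0.006],"spin":0.113},
{"delta_pos":[0.007,0.012,-0.007],"spin":0.113},
{"delta_pos":[0.007,0.011,-0.008],"spin":0.113},
{"delta_pos":[0.007,0.010,-0.009],"spin":0.113},
```

Request:
{"name": "play_rows", "arguments": {"deltas": [{"delta_pos": [0.007, 0.014, 0.001], "spin": 0.11}, {"delta_pos": [0.007, 0.014, -0.001], "spin": 0.11}, {"delta_pos": [0.007, 0.014, -0.003], "spin": 0.11}, {"delta_pos": [0.007, 0.013, -0.004], "spin": 0.11}, {"delta_pos": [0.007, 0.013, -0.006], "spin": 0.11}, {"delta_pos": [0.007, 0.012, -0.007], "spin": 0.11}, {"delta_pos": [0.007, 0.011, -0.008], "spin": 0.11}, {"delta_pos": [0.005, 0.006, -0.005], "spin": 0.11}, {"delta_pos": [0, 0, 0], "spin": 0}, {"delta_pos": [0, 0, 0], "spin": 0}]}}

```text
time_s: 46.03
tool_pos: [438.7, -230.8, 118.2]
tcp_rot: [0.815, 1.388, -0.708]
ft_force: [0.0, -0.5, -0.3]
grip_width: 0.652
```

```bash
cat >> h.py <<'E'
def tgt(pos,yaw):
    s,R=st(); d=(np.array(pos,float)-s["tool_pos"])
    y=np.degrees(np.arctan2(R[1,2],R[0,2]))
    print("tool",s["tool_pos"].round(1),"yaw",y.round(1),"tx",R[:,0].round(3),"delta tool mm",(R.T@d).round(1),"spin",np.radians(y-yaw).round(3),"ft",s["ft_force"].round(1),"q",s["q"].round(2))
E
python3 -c "
from h import *
tgt([429.7,-241.4,43],-56.7)"
```

```text
tool [ 438.7 -230.8  118.2] yaw -56.4 tx [ 0.068  0.039 -0.997] delta tool mm [ 74.  -19.2   3.4] spin 0.006 ft [ 0.  -0.5 -0.3] q [-0.1   0.39  0.69  2.09 -0.46  0.76 -0.1 ]
```

Request:
{"name": "play_rows", "arguments": {"deltas": [{"delta_pos": [0.01, -0.011, 0.002], "spin": 0}, {"delta_pos": [0.02, -0.008, 0.001], "spin": 0}, {"delta_pos": [0.02, 0, 0], "spin": 0}, {"delta_pos": [0.01, 0, 0], "spin": 0}, {"delta_pos": [0.0, 0, 0], "spin": 0}, {"delta_pos": [0, 0, 0], "spin": 0}]}}

```text
time_s: 46.53
tool_pos: [432.2, -243.6, 58.0]
tcp_rot: [0.796, 1.388, -0.688]
ft_force: [0.1, 0.7, 0.7]
grip_width: 0.65
```

```bash
python3 -c "
from h import *
tgt([429.7,-241.4,43],-56.7)"
```

```text
tool [ 432.2 -243.6   58. ] yaw -55.0 tx [ 0.075  0.037 -0.997] delta tool mm [14.9 -2.  -3.4] spin 0.03 ft [0.1 0.7 0.7] q [ 0.02  0.48  0.59  2.14 -0.58  0.63  0.07]
```

Request:
{"name": "play_rows", "arguments": {"deltas": [{"delta_pos": [0.004, -0.002, -0.003], "spin": 0.02}, {"delta_pos": [0.007, 0, 0], "spin": 0}, {"delta_pos": [0.004, 0, 0], "spin": 0}, {"delta_pos": [0, 0, 0], "spin": 0}, {"delta_pos": [0.0, 0, 0], "spin": 0}]}}

```text
time_s: 46.95
tool_pos: [431.6, -242.5, 44.2]
tcp_rot: [0.811, 1.378, -0.701]
ft_force: [0.2, -0.3, -0.1]
grip_width: 0.653
```

```bash
python3 -c "
from h import *
tgt([429.7,-241.4,43],-56.7)"
```

```text
tool [ 431.6 -242.5   44.2] yaw -56.1 tx [ 0.079  0.035 -0.996] delta tool mm [ 1.1 -1.  -2. ] spin 0.011 ft [ 0.2 -0.3 -0.1] q [ 0.04  0.5   0.56  2.15 -0.62  0.59  0.08]
```

Request:
{"name": "play_rows", "arguments": {"deltas": [{"delta_pos": [0, -0.001, -0.002], "spin": 0.01}, {"delta_pos": [0, 0, 0], "spin": 0}, {"delta_pos": [0, 0, 0], "spin": 0}, {"delta_pos": [0, 0, 0], "spin": 0}, {"delta_pos": [0.0, 0, 0], "spin": 0}, {"delta_pos": [0, 0, 0], "spin": 0}, {"delta_pos": [0, 0, 0], "spin": 0}, {"delta_pos": [0, 0, 0], "spin": 0}, {"delta_pos": [0, 0, 0], "spin": 0}], "fingers": 1.0, "grip_force": 25}}

```text
time_s: 47.7
tool_pos: [429.8, -240.9, 44.9]
tcp_rot: [0.82, 1.375, -0.708]
ft_force: [-0.3, -1.0, -0.9]
grip_width: 0.148
```

Request:
{"name": "play_rows", "arguments": {"deltas": [{"delta_pos": [0, 0, 0], "spin": -0.06}, {"delta_pos": [0, 0, 0], "spin": -0.1}, {"delta_pos": [0, 0, 0], "spin": -0.1}, {"delta_pos": [0, 0, 0], "spin": -0.1}, {"delta_pos": [0, 0, 0], "spin": -0.1}, {"delta_pos": [0, 0, 0], "spin": -0.1}, {"delta_pos": [0, 0, 0], "spin": -0.1}, {"delta_pos": [0, 0, 0], "spin": -0.1}, {"delta_pos": [0, 0, 0], "spin": -0.05}]}}

```text
time_s: 48.45
tool_pos: [428.4, -240.0, 44.9]
tcp_rot: [0.145, 1.494, -0.077]
ft_force: [1.1, -0.3, 0.7]
grip_width: 0.161
```

```bash
python3 -c "
from h import *
tgt([429.8,-240.9,44],93)"
```

```text
tool [ 428.4 -240.    44.9] yaw -8.3 tx [ 0.077  0.038 -0.996] delta tool mm [ 0.9 -0.7  1.4] spin -1.767 ft [ 1.1 -0.3  0.7] q [ 0.2   0.46  0.33  2.15 -0.42  0.54  0.72]
```

Request:
{"name": "play_rows", "arguments": {"deltas": [{"delta_pos": [0, -0.001, 0.001], "spin": -0.08}, {"delta_pos": [0, 0, 0], "spin": -0.11}, {"delta_pos": [0, 0, 0], "spin": -0.11}, {"delta_pos": [0, 0, 0], "spin": -0.11}, {"delta_pos": [0, 0, 0], "spin": -0.11}, {"delta_pos": [0, 0, 0], "spin": -0.11}, {"delta_pos": [0, 0, 0], "spin": -0.11}, {"delta_pos": [0, 0, 0], "spin": -0.11}, {"delta_pos": [0, 0, 0], "spin": -0.1}, {"delta_pos": [0, 0, 0], "spin": -0.1}, {"delta_pos": [0, 0, 0], "spin": -0.1}, {"delta_pos": [0, 0, 0], "spin": -0.05}]}}

```text
time_s: 49.45
tool_pos: [426.8, -241.2, 44.8]
tcp_rot: [-0.862, 1.306, 0.855]
ft_force: [0.0, 1.2, 1.5]
grip_width: 0.157
```

```bash
python3 -c "
from h import *
tgt([429.8,-240.9,44],93); print(arm.sense()['ft_torque'])"
```

```text
tool [ 426.8 -241.2   44.8] yaw 64.1 tx [ 0.073  0.04  -0.997] delta tool mm [ 1.  -2.5  1.5] spin -0.504 ft [0.  1.2 1.5] q [ 0.48  0.45 -0.03  2.12 -0.11  0.52  1.67]
[-0.10407759  0.40407073 -0.05517107]
```

Request:
{"name": "play_rows", "arguments": {"deltas": [{"delta_pos": [0, -0.001, 0.001], "spin": -0.08}, {"delta_pos": [0, 0, 0], "spin": -0.1}, {"delta_pos": [0, 0, 0], "spin": -0.1}, {"delta_pos": [0, 0, 0], "spin": -0.1}, {"delta_pos": [0, 0, 0], "spin": -0.08}, {"delta_pos": [0, 0, 0], "spin": -0.06}]}}

```text
time_s: 49.95
tool_pos: [427.0, -241.9, 44.9]
tcp_rot: [-1.282, 1.085, 1.237]
ft_force: [2.1, 2.4, 1.7]
grip_width: 0.164
```

```bash
python3 -c "
from h import *
tgt([429.8,-240.9,44],93); print(arm.sense()['ft_torque'])"
```

```text
tool [ 427.  -241.9   44.9] yaw 95.3 tx [ 0.071  0.039 -0.997] delta tool mm [ 1.1 -2.8  0.7] spin 0.039 ft [2.1 2.4 1.7] q [ 0.59  0.46 -0.17  2.11  0.02  0.53  2.08]
[ 0.26384916 -0.14585308 -0.60172477]
```

Request:
{"name": "play_rows", "arguments": {"deltas": [{"delta_pos": [0, 0, 0], "spin": -0.03}, {"delta_pos": [0, 0, 0], "spin": -0.02}, {"delta_pos": [0, 0, 0], "spin": 0}]}}

```text
time_s: 50.2
tool_pos: [427.5, -241.9, 45.0]
tcp_rot: [-1.322, 1.057, 1.272]
ft_force: [0.2, 1.9, 0.6]
grip_width: 0.172
```

Request:
{"name": "play_rows", "arguments": {"deltas": [{"delta_pos": [0, 0, 0], "spin": 0}, {"delta_pos": [0, 0, 0], "spin": 0}, {"delta_pos": [0, 0, 0], "spin": 0}, {"delta_pos": [0, 0, 0], "spin": 0}, {"delta_pos": [-0.02, 0, 0], "spin": 0}, {"delta_pos": [-0.03, 0, 0], "spin": 0}, {"delta_pos": [-0.035, 0, 0], "spin": 0}, {"delta_pos": [-0.035, -0.01, 0], "spin": 0}, {"delta_pos": [0, -0.03, 0], "spin": 0}, {"delta_pos": [0, -0.035, 0], "spin": 0}, {"delta_pos": [0, -0.035, 0], "spin": 0}, {"delta_pos": [0, -0.03, 0], "spin": 0}], "fingers": 0.5}}

```text
time_s: 51.2
tool_pos: [552.7, -231.0, 180.5]
tcp_rot: [-1.311, 1.07, 1.268]
ft_force: [0.5, -0.5, 0.2]
grip_width: 0.497
```

Run:
```python
from h import *
tgt([429.8,-240.9,44],93)
p=arm.camera("wrist"); w=world(p); save(p,"w7.png",s=1.42)
m=(p["z_map"]>0)&(abs(w[...,0]-428)<50)&(abs(w[...,1]+250)<50)&(w[...,2]>60)&(w[...,2]<75)
if m.sum()>15: print(m.sum(),rect(w[m][:,:2]))
p=arm.camera("scene"); sleeve(p,1.6); jaws(p); save(p,"s7.png",s=1.42); zr(p,"bar",-5,42)
for c in cells(p,20,48):
    if c[2]<40: print(c, tojig(np.array([*c[3][:2],0])).round(1))
```

```text
tool [ 552.7 -231.   180.5] yaw 97.5 tx [ 0.066  0.037 -0.997] delta tool mm [127.6 132.4   2.5] spin 0.079 ft [ 0.5 -0.5  0.2] q [ 0.49  0.42 -0.2   1.73  0.03  0.95  1.99]
1156 [ 4.290e+02 -2.417e+02  4.020e+01  1.400e+01  1.000e-01]
[(-115, 3), (-110, 8), (-105, 6), (-35, 3), (-30, 7), (-25, 5), (45, 3), (55, 7), (60, 5), (65, 3)]
spoke phase (mod 90) -24.20864047372084 59
[('near_jaw', 0.87, array([-45.4,   9.4,  31.2])), ('far_jaw', 0.96, array([44.2, 10.8, 31.1]))]
bar 0.6 [206. 131.] 387 [ 552.6 -320.   113.7   41.7   14.3] [ 555.4 -307.1   18.8]
(0.95, array([295., 217.]), 3, array([535. ,  70.9,  76.1,  28.5,  -8.3]), array([538.6,  75.3,  37.2])) [ -0.2 -26.1   0. ]
(0.87, array([311., 231.]), 3, array([542.9, 125.6,  72.6,  32.3,  -1.1]), array([544.8, 130.8,  37.5])) [ 2.  29.2  0. ]
(0.69, array([286., 200.]), 3, array([529.5,  14.8,  76. ,  30.4,  -5. ]), array([533. ,  20.5,  37.3])) [  0.1 -82.4   0. ]
(0.55, array([321., 251.]), 3, array([547.3, 182.1,  72.1,  28. ,  -6.1]), array([548.4, 186.1,  37.5])) [ 0.6 85.8  0. ]
(0.27, array([308., 203.]), 5, array([490.1,  59.5, 333.4,  23.6,  84.5]), array([491.2,  76.9,  30.4])) [-43.7 -42.    0. ]
```

View pics/w7.png

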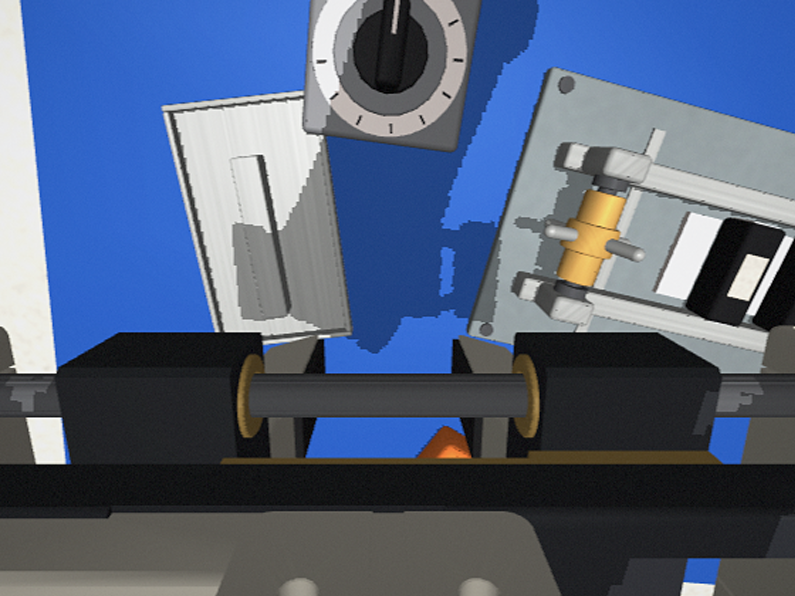

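View pics/s7.png

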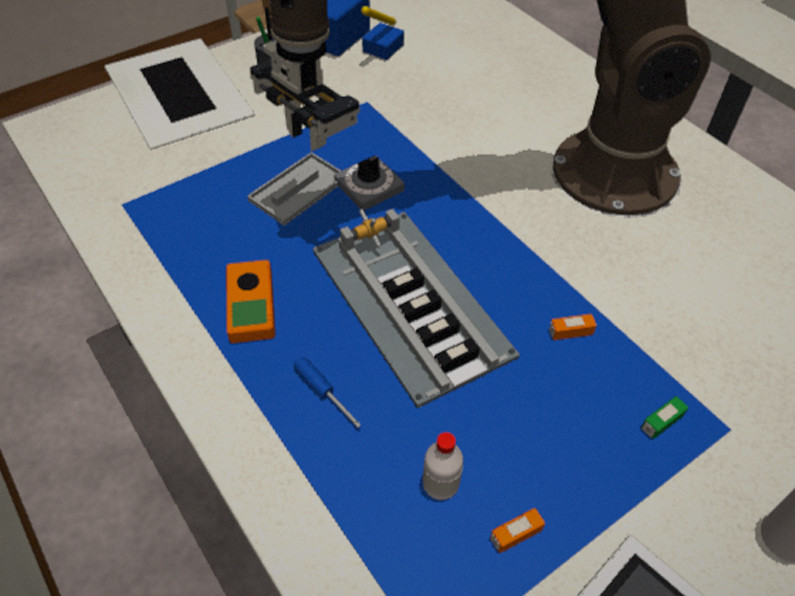

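```bash
python3 -c "
from cell import arm
print(arm.sign_off())"
```

```text
the job is handed in; nothing more can be done
None
```

The job is done and handed in at about 51 s of robot time. The hand-in reports no verdict.

**What I did:**
- I laid the bar in the tray and put the four black blocks in bays 2, 3, 1 and 0.
- I turned the sleeve by pushing its spokes with the shut fingertips, until it no longer moved under about 21 N.
- I gripped the knob and turned it counter-clockwise to its stop.

**Last checks:**
- **Bar:** it lies inside the tray walls.
- **Blocks:** each sits flat in its own bay, along the bay. The scene camera put the centres within about 2 mm of the bay centres.
- **Jaws and sleeve:** the jaw centres read -45.4 and +44.2 mm, against ±45 expected for 18 mm travel. The spoke angle read -24.2°, matching 9.0 rad.
- **Knob:** the grip lies at 0.1°, with its white line towards the robot. The long tick was not visible in that last view. An earlier view put it at about 180°, a rough pixel estimate.
- **Left alone:** the glue bottle, multimeter and screwdriver are where they were in the first picture. The green and orange look-alikes were not touched.

**Disagreements and drift:**
- The scene and side cameras differed from each other by 3–6 mm. I placed the blocks by the wrist camera, which agreed with the gripper to about 1 mm.
- The tool drifted to about a 4° tilt by the end, with no visible effect.
- I first misread where the jig's origin was. I caught it before lowering the first block, which therefore went into bay 2 rather than bay 3.

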